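Mount the round medallion and hold it up to the inspection camera

ROBOT

A 6-joint arm with a two-finger parallel gripper is mounted at the origin on the work surface. World frame = base frame: x ahead of the robot, y to its left, z up, the work surface at z = 0. Lengths are in mm, angles in rad, forces in N, time in s.
With the tool pointing down it reaches from about 350 to 775 mm from the base axis. Payload 7.3 kg.
Tool frame: the origin (TCP) lies between the finger pads; the fingertips stand tcp_to_tips ahead of it and the grasp point (between the pads) lies 5 mm behind it (tcp_to_tips is the distance from the TCP to the fingertips, in mm); z points along the fingers, x is the direction in which the jaws open and shut, and the axes are right-handed (so a half turn about z gives the same grasp; the last joint's range is limited). The gripper opens to 92 mm and grips with 3 to 60 N. Pads are 19 mm wide; open, the fingers measure 130 mm over their backs; the gripper's body (75 mm by 190 mm) begins 47 mm behind the grasp point.
Start: joints at [1.179, 0.342, 1.524, -0, 1.275, -0.146], TCP at [127.733, 509.242, 240.741] pointing down, gripper open.
Joint ranges: [-2.53, 2.53], [-0.77, 2.02], [0.04, 2.7], [-1, 4.14], [0.28, 2.66], [-3.11, 3.11]. Speed limits (rad/s): [2.57, 2.57, 3.14, 3.14, 3.14, 3.14].

INTERFACE

Orientations are given as [roll, pitch, yaw] about the fixed x, y, z axes, in that order (R = Rz(yaw) Ry(pitch) Rx(roll)).
In Python, from plant import * gives the robot as it stands.
- The arm moves only by the tool drive_tool, never from a script. Its argument "deltas" is a list of rows, each an object of numbers: "hand": the gripper's target within -1 to 1 (shut at 1, half-way at 0, fully open at -1); "tx", "ty", "tz": the shift along the tool's x, y, z each as a share of 4 cm, from -1 to 1; "wx", "wy", "wz": the turn, a rotation vector about the tool's x, y, z each as a share of 5 degrees, from -1 to 1. In form: [{"hand": .., "tx": .., "ty": .., "tz": .., "wx": .., "wy": .., "wz": ..}, ...]. A call has 1 to 20 rows; each row shifts and turns the commanded pose from where the row before left it, along the tool's axes as they then stand; what a row does not reach is not made up. A row lasts 1/12 s, in which the tool goes at most 41.7 mm and 7.16 degrees, less where a joint would pass 70% of its speed; a pose out of reach is approached as far as the arm can. A call with a number of a shift or a turn outside -1 to 1 is refused whole. A call with a gripper value outside its range is refused whole. The fingers move at their own pace and stop on an object; the grip force is fixed at half the most. Time passes only in rows, so rows that do not move let the fingers close. It gives the time, the measured TCP pose, the force and the opening at its end, in the units of the state.
- get_obs(): the state, without advancing time (a new reading comes with each control period).
- capture(name): name is "scene" or "side" or "wrist"; returns the picture (384x512x3 uint8, red, green, blue); there is no depth.
- camera_model(name): a dict with "fx", "fy", "cx", "cy" (pixels), "rvec" (rotation vector, rad) and "tvec" (3), from world to camera coordinates, as OpenCV has them. Camera axes: x right, y down, z forward; pixel columns grow to the right and rows downward; lengths in mm; the calibration is good to about 2 mm. A picture is of the moment at which its call begins: read the wrist's pose just before it. camera_model takes no time and is no camera call; for the wrist camera it gives the pose at the moment of the call.
- close_job(): hands the job in, once; it reports no verdict.
The state is a dict: "time": time; "joint_positions": joint angles; "dq": joint speeds; "tau": joint torques, N m; "tool_pos": TCP position; "tcp_rot": TCP orientation; "contact_force": force on the tool from outside, world axes, zero at the start; "moment": the same for the moment, N m; "grip_width": finger opening in mm.
Only numpy, scipy, OpenCV 4.12 (cv2) and the standard library are available. Lean on these libraries where they do the work, as an engineer would, in place of code of your own. Each camera call takes 0.05 s, during which the arm holds its last target.

TASK

Take the round brass medallion out of the stand and press its foot fully home into the socket of the wooden holding block, shoulder flush. Then pick the block up by its plain end and hold it, medallion end towards the camera, so that the upright medallion is centred 12 cm in front of the lens, squarely facing it as the lens looks down. Finish still holding the block there in the gripper, fingers on the block alone and the block clear of the camera, and leave the other two brass pieces and everything else where they are.

Things in the scene. Friction and masses are not known exactly. Their poses are not given: they have to be found in the camera images.
- round_piece_center (a point): Centre of the round brass medallion, an upright disc 40 mm in diameter, 10 mm thick; x is the normal of its two alike faces, z up. Below it a shoulder, 30 (x) by 38 (y) by 4 mm thick, its underside 23 mm below this centre and resting on the wood; then the foot, 10 (x) by 26 (y) by 22 mm long, slightly stepped at the tip, standing in a socket. Mass about 0.11 kg.
- round_piece: The same round medallion; origin at the centre of the underside of its foot, 45 mm below the disc's centre; same axes.
- square_piece_center (a point): Centre of the square brass plate (36 mm wide, 38 mm high, 10 mm thick), on the same shoulder and foot; a bystander in the stand. Same axes as the round one.
- diamond_piece_center (a point): Centre of the diamond-shaped brass plate (a 29 mm square stood on its corner, 10 mm thick), on the same shoulder and foot; a bystander in the stand. Same axes.
- stand: Fixed dark wooden stand, 56 (x) by 184 (y) by 34 mm high, with three sockets 62 mm apart in a row along its y; origin at the centre of its underside. The three brass pieces stand in it in any order, their faces across its x, disc and plate centres 57 mm above the bench.
- block: Loose wooden holding block lying on the bench, 130 long (x) by 40 wide (y) by 36 mm high, about 0.15 kg; origin at the centre of its underside. The end at +x has the only socket, the other end is plain for gripping.
- block_socket (a point): Centre of the mouth of the socket in the block's top face, 43 mm from the block's middle towards +x; 12.5 (x) by 28.5 (y) by 23 mm deep: 1.25 mm of play each side for the foot, with the disc's faces across the block's length. Axes of the block (z up, x along its length). Fully home, the shoulder lies flat on the block and the disc's centre is 23 mm above this point.
- block_grip (a point): Point inside the plain end of the block, half-way up (18 mm above its underside) and 30 mm from its middle towards -x, 73 mm from the socket: a good place to grip across the 40 mm width. Axes of the block.
- camera_head: Head of the inspection camera, fixed on a post that stands on a base behind it, about 300 mm up. Origin at the centre of the lens front; x points from the lens back into the camera, so the lens looks along -x, 20 degrees downwards, towards the robot's side; y is level; z is the picture's up. Head 46 mm square, 85 mm long.
- focus (a point): The point in the air 120 mm straight in front of the lens, on the lens axis, about 260 mm above the bench; axes of the camera head.
- hammer: A small hammer, a bystander lying on the left. Origin at its underside or middle.
- graver: A hand tool with a handle, a bystander lying beyond the work. Origin at its underside or middle.
- flux_jar: A closed jar, 60 mm in diameter, 75 mm high, a bystander. Origin at its underside or middle.
- ring_mandrel: A tapered steel mandrel, 270 mm long, lying on the right, a bystander. Origin at its underside or middle.
- ring_gauge: A steel ring, 38 mm in diameter, 10 mm high, a bystander between the work and the robot. Origin at its underside or middle.
- water_cup: A white cup, 70 mm high, a bystander on the left. Origin at its underside or middle.
Not all that is in view belongs to the job. Leave any green look-alike of the round_piece alone.

How it is judged:
By the outcome, as a careful person would: the job done as asked, in the order asked, and still so for the second after the job is handed in, while the arm keeps its last pose, push and grip.
It also fails if it takes over 61 s, if anything falls off the work surface, if the arm or the gripper's body presses on something with over 40 N, if the wrist force passes 120 N, or if a joint passes its speed limit or range.

## Working session

There is one attempt and no reset: what is moved stays moved. The work goes in short steps, Python scripts to look and compute and a tool call to move; the robot and the scene stay as the last step left them, time stands still between calls to the robot, and variables do not carry over. Pictures are saved under pics/ and viewed, and the job is handed in when it is done.

Besides the shell and the picture viewer there is one more tool, called after "Call:" as name([rows], argument=value, ...), one row to a line, values as JSON. drive_tool: Moves the arm, as the interface text tells. Its arguments: {"type":"object","properties":{"deltas":{"type":"array","items":{"type":"object","properties":{"hand":{"type":"number"},"tx":{"type":"number"},"ty":{"type":"number"},"tz":{"type":"number"},"wx":{"type":"number"},"wy":{"type":"number"},"wz":{"type":"number"}}}}},"required":["deltas"]}

```bash
ls; mkdir -p pics; cat > h.py <<'E'
from plant import *
import numpy as np, cv2
E
python3 - <<'E'
from h import *
o=get_obs(); print(o)
for n in ["scene","side","wrist"]:
    m=camera_model(n); im=capture(n); cv2.imwrite(f"pics/{n}0.png",cv2.cvtColor(im,cv2.COLOR_RGB2BGR)); print(n,m)
E
```

```text
pics
{'time': 0.0, 'joint_positions': array([ 1.17901177e+00,  3.42728703e-01,  1.52504498e+00,  1.33090526e-06,
        1.27540263e+00, -1.45984687e-01]), 'dq': array([-0.000413  , -0.00059619,  0.00075852,  0.00102192,  0.00133144,
       -0.00085096]), 'tau': array([-1.30930664e-03, -4.31251681e+01, -2.44216830e+01,  7.17673148e-02,
        5.60577388e-02, -1.27595540e-04]), 'tool_pos': array([127.56531226, 508.85395893, 240.03209065]), 'tcp_rot': array([-3.14136103e+00,  1.56662488e-03,  1.32499625e+00]), 'contact_force': array([ 0.36797248,  0.79541895, -0.40697772]), 'moment': array([ 0.02373664, -0.02515084, -0.01453805]), 'grip_width': 91.81243052739599}
scene {'fx': 371.83096007362866, 'fy': 371.83096007362866, 'cx': 252.28349531501598, 'cy': 193.5288922975506, 'rvec': array([ 0.90138051,  2.5320388 , -1.04886897]), 'tvec': array([ 432.52831374, -114.61405794, 1587.08712407])}
side {'fx': 419.7796501568598, 'fy': 419.7796501568598, 'cx': 256.78756259105137, 'cy': 188.39672047204056, 'rvec': array([ 2.12244355, -0.63237311,  0.29308913]), 'tvec': array([-502.63745331,  330.45746385, 1266.46000541])}
wrist {'fx': 346.3090733314819, 'fy': 346.3090733314819, 'cx': 257.5687530690104, 'cy': 192.49001334366253, 'rvec': array([-2.2933524 , -1.78857013, -0.25264821]), 'tvec': array([-523.54669105,  -34.96081662,  388.9849391 ])}
```

View pics/scene0.png

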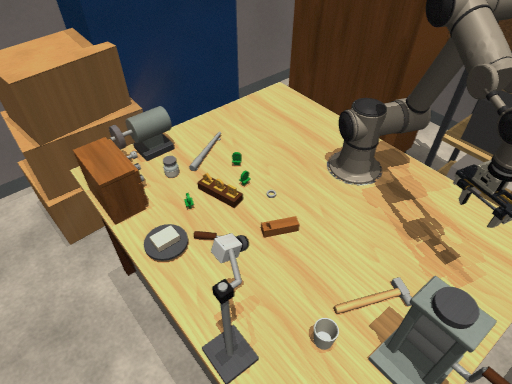

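View pics/side0.png

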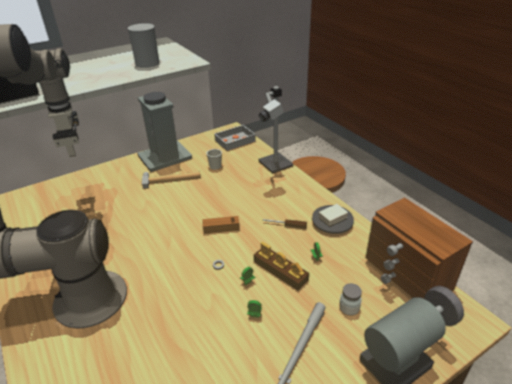

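View pics/wrist0.png

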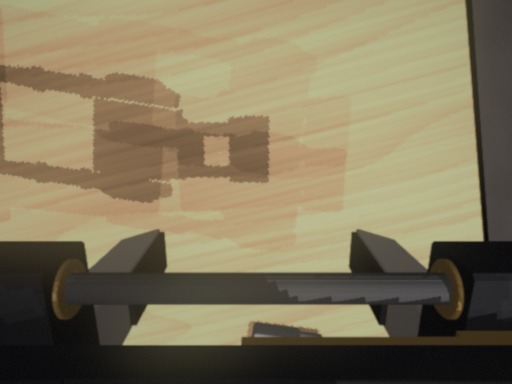

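```bash
python3 - <<'E'
import cv2
a=cv2.imread('pics/scene0.png'); s=cv2.imread('pics/side0.png')
cv2.imwrite('pics/c1.png',cv2.resize(a[140:260,150:310],None,fx=5,fy=5,interpolation=cv2.INTER_CUBIC))
cv2.imwrite('pics/c2.png',cv2.resize(s[200:330,195:355],None,fx=4.6,fy=4.6,interpolation=cv2.INTER_CUBIC))
cv2.imwrite('pics/c3.png',cv2.resize(a[225:385,190:350],None,fx=3.7,fy=3.7,interpolation=cv2.INTER_CUBIC))
cv2.imwrite('pics/c4.png',cv2.resize(s[75:185,225:335],None,fx=5,fy=5,interpolation=cv2.INTER_CUBIC))
E
```

```text
(no output)
```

View pics/c1.png

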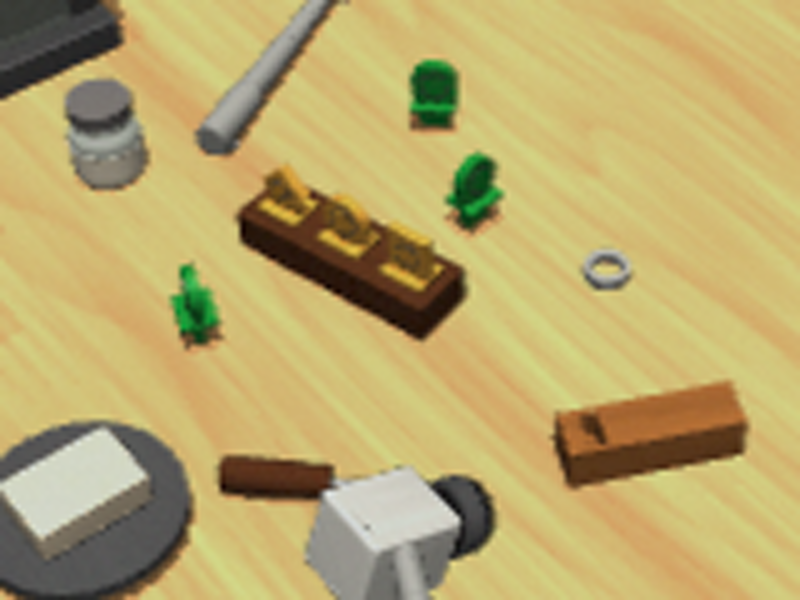

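View pics/c2.png

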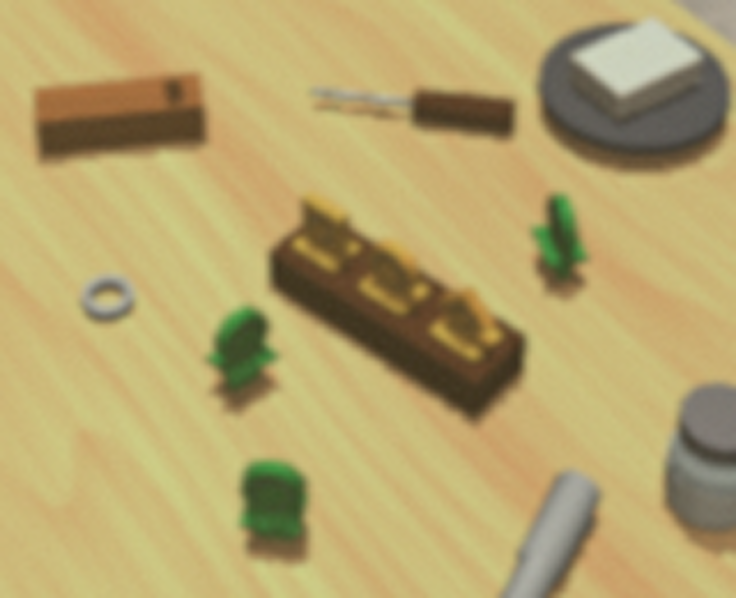

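View pics/c3.png

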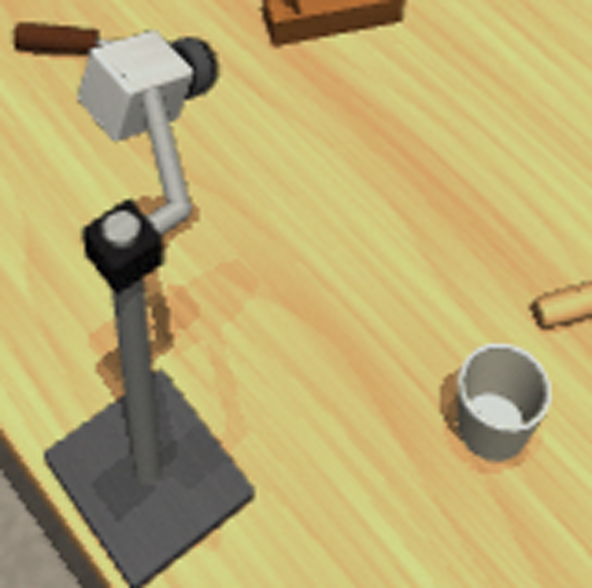

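View pics/c4.png

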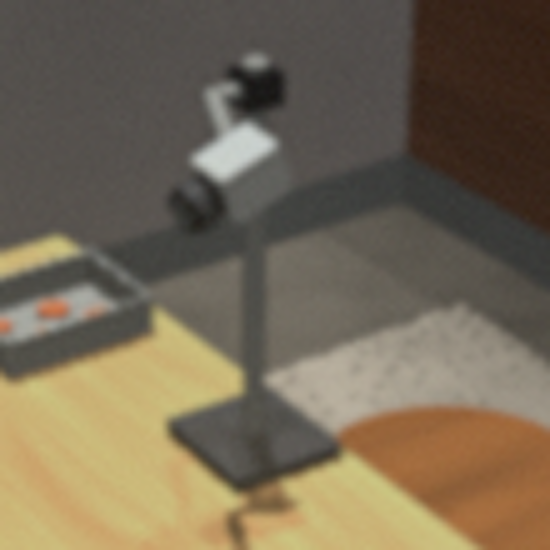

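```bash
cat > h.py <<'E'
from plant import *
import numpy as np, cv2
from scipy.spatial.transform import Rotation as Ro
from scipy.optimize import least_squares
def onplane(m,uv,z):
    R=cv2.Rodrigues(m['rvec'])[0]; C=-R.T@m['tvec']
    d=R.T@np.array([(uv[0]-m['cx'])/m['fx'],(uv[1]-m['cy'])/m['fy'],1]); return C+d*(z-C[2])/d[2]
def proj(m,P):
    K=np.array([[m['fx'],0,m['cx']],[0,m['fy'],m['cy']],[0,0,1.]])
    return cv2.projectPoints(np.asarray(P,float).reshape(-1,3),np.asarray(m['rvec'],float),np.asarray(m['tvec'],float),K,None)[0].reshape(-1,2)
def tri(obs): # list of (m,uv)
    A=np.zeros((3,3));b=np.zeros(3)
    for m,uv in obs:
        R=cv2.Rodrigues(m['rvec'])[0]; C=-R.T@m['tvec']
        d=R.T@np.array([(uv[0]-m['cx'])/m['fx'],(uv[1]-m['cy'])/m['fy'],1]); d/=np.linalg.norm(d)
        P=np.eye(3)-np.outer(d,d); A+=P;b+=P@C
    return np.linalg.solve(A,b)
def save(name,im): cv2.imwrite(name,cv2.cvtColor(im,cv2.COLOR_RGB2BGR))
E
python3 - <<'E'
from h import *
np.set_printoptions(precision=1,suppress=True)
s=camera_model('scene'); d=camera_model('side')
c1=lambda x,y:(150+(x+.5)/5-.5,140+(y+.5)/5-.5)
c2=lambda x,y:(195+x/4.6,200+y/4.6)
c3=lambda x,y:(190+x/3.7,225+y/3.7)
c4=lambda x,y:(225+x/5,75+y/5)
print('stand scene',[onplane(s,c1(*p),34) for p in [(240,213),(465,273),(420,312)]])
print('stand side',[onplane(d,c2(*p),34) for p in [(272,258),(524,345),(478,388),(312,222)]])
print('block scene',[onplane(s,c1(*p),36) for p in [(556,410),(733,383),(746,425),(567,452)]])
print('block side',[onplane(d,c2(*p),36) for p in [(36,90),(200,74),(204,112),(40,122)]])
for n,a,b in [('sq',(410,240),(325,218)),('rd',(348,215),(392,262)),('dm',(288,185),(467,310))]:
    print(n,tri([(s,c1(*a)),(d,c2(*b))]), onplane(s,c1(*a),57))
print('lens',tri([(s,c3(203,68)),(d,c4(190,205))]))
print('ball joint',tri([(s,c3(122,228)),(d,c4(257,62))]))
print('postfoot',onplane(s,c3(148,480),8))
print('gauge',onplane(s,c1(607,270),5))
print('wrist offset', )
m=camera_model('wrist');o=get_obs();R=cv2.Rodrigues(m['rvec'])[0];C=-R.T@m['tvec'];T=Ro.from_euler('xyz',o['tcp_rot']).as_matrix()
print(T.T@(C-o['tool_pos']),T.T@R.T)
E
```

```text
stand scene [array([ 586.4, -307.3,   34. ]), array([ 489.9, -142.1,   34. ]), array([ 541.5, -131. ,   34. ])]
stand side [array([ 487.8, -155.7,   34. ]), array([ 583.7, -316.1,   34. ]), array([ 536.1, -328.6,   34. ]), array([ 530.6, -141.3,   34. ])]
block scene [array([525.9,   8.6,  36. ]), array([410.5,  69.7,  36. ]), array([430.9, 104.1,  36. ]), array([544.7,  42.9,  36. ])]
block side [array([431.5,  97.5,  36. ]), array([546.8,  43. ,  36. ]), array([526.4,   2.3,  36. ]), array([417.1,  62.1,  36. ])]
sq [ 521.  -170.7   66.6] [ 514.2 -178.1   57. ]
rd [ 538.2 -227.    61.7] [ 534.6 -230.6   57. ]
dm [ 554.2 -287.6   59.2] [ 551.1 -288.3   57. ]
lens [758.3 208.7 304.2]
ball joint [884.5 299.8 354.1]
postfoot [884.7 304.4   8. ]
gauge [383.7 -97.    5. ]
wrist offset
[  -1.   -74.3 -142.8] [[ 1.  -0.   0. ]
 [ 0.   1.   0.3]
 [-0.  -0.3  1. ]]
```

```bash
cat >> h.py <<'E'
np.set_printoptions(precision=3,suppress=True)
def rows(p0,e0,p1,R1,N=None,show=True):
    """constant row deltas from pose to pose"""
    R0=Ro.from_euler('xyz',e0) if not isinstance(e0,Ro) else e0
    R1=Ro.from_euler('xyz',R1) if not isinstance(R1,Ro) else R1
    w=(R0.inv()*R1).as_rotvec(); d=R0.inv().apply(np.asarray(p1)-p0)
    if N is None: N=int(np.ceil(max(np.linalg.norm(w)/np.radians(4.9),np.linalg.norm(d)/34,1)))
    S=sum(Ro.from_rotvec(w*k/N).as_matrix() for k in range(N)); t=np.linalg.solve(S,d)
    if show: print('N',N,'t',np.round(t/40,3),'w',np.round(np.degrees(w)/N/5,3))
    return N,t/40,np.degrees(w)/N/5
E
python3 - <<'E'
import plant; print([n for n in dir(plant) if not n.startswith('_')])
from h import *
print(globals().get('tcp_to_tips'))
o=get_obs(); e=[np.pi,0,1.325]
rows(o['tool_pos'],o['tcp_rot'],[420,250,265],e); rows(np.array([420,250,265]),e,[470,-75,270],e)
s=camera_model('scene')
c1=lambda x,y:(150+(x+.5)/5-.5,140+(y+.5)/5-.5)
for p in [(432,120),(472,215),(197,335),(100,180)]: print(onplane(s,c1(*p),3))
E
```

```text
['Unreachable', 'camera_model', 'capture', 'close_job', 'get_obs', 'tcp_to_tips']
14.0
N 12 t [-0.375  0.722 -0.051] w [-0.     0.001  0.   ]
N 10 t [-0.758  0.319 -0.012] w [0. 0. 0.]
[ 378.724 -330.677    3.   ]
[ 425.748 -215.585    3.   ]
[ 671.037 -243.549    3.   ]
[ 638.809 -444.117    3.   ]
```

Call:
drive_tool([
  {"hand": -1, "tx": -0.375, "ty": 0.722, "tz": -0.05},
  {"hand": -1, "tx": -0.375, "ty": 0.722, "tz": -0.05},
  {"hand": -1, "tx": -0.375, "ty": 0.722, "tz": -0.05},
  {"hand": -1, "tx": -0.375, "ty": 0.722, "tz": -0.05},
  {"hand": -1, "tx": -0.375, "ty": 0.722, "tz": -0.05},
  {"hand": -1, "tx": -0.375, "ty": 0.722, "tz": -0.05},
  {"hand": -1, "tx": -0.375, "ty": 0.722, "tz": -0.05},
  {"hand": -1, "tx": -0.375, "ty": 0.722, "tz": -0.05},
  {"hand": -1, "tx": -0.375, "ty": 0.722, "tz": -0.05},
  {"hand": -1, "tx": -0.375, "ty": 0.722, "tz": -0.05},
  {"hand": -1, "tx": -0.375, "ty": 0.722, "tz": -0.05},
  {"hand": -1, "tx": -0.375, "ty": 0.722, "tz": -0.05},
])

```text
invalid input
```

Call:
drive_tool([
  {"hand": -1, "tx": -0.758, "ty": 0.319},
  {"hand": -1, "tx": -0.758, "ty": 0.319},
  {"hand": -1, "tx": -0.758, "ty": 0.319},
  {"hand": -1, "tx": -0.758, "ty": 0.319},
  {"hand": -1, "tx": -0.758, "ty": 0.319},
  {"hand": -1, "tx": -0.758, "ty": 0.319},
  {"hand": -1, "tx": -0.758, "ty": 0.319},
  {"hand": -1, "tx": -0.758, "ty": 0.319},
  {"hand": -1, "tx": -0.758, "ty": 0.319},
  {"hand": -1, "tx": -0.758, "ty": 0.319},
  {"hand": -1},
  {"hand": -1},
  {"hand": -1},
])

```text
invalid input
```

```bash
cat > look.py <<'E'
import sys,json
from h import *
n=sys.argv[1]; cam=sys.argv[2]
o=get_obs(); m=camera_model(cam); im=capture(cam); save(f'pics/{n}.png',im)
json.dump({k:np.asarray(v).tolist() for k,v in m.items()},open(f'pics/{n}.json','w'))
save(f'pics/{n}_b.png',cv2.resize(im,None,fx=1.56,fy=1.56,interpolation=cv2.INTER_CUBIC))
print(o['time'],o['tool_pos'],o['tcp_rot'],o['joint_positions'],o['contact_force'],o['grip_width'])
E
python3 look.py w1 wrist
```

```text
0.15 [127.618 508.971 240.21 ] [-3.141  0.001  1.325] [ 1.179  0.343  1.525 -0.     1.275 -0.146] [ 0.447 -0.107 -0.099] 91.91237609035203
```

View pics/w1_b.png

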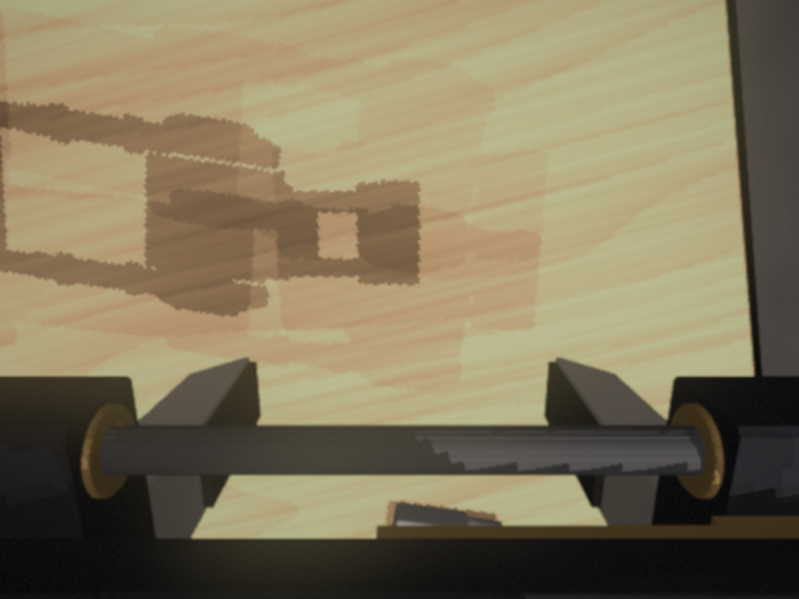

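Call:
drive_tool([
  {"hand": -1, "tx": -0.375, "ty": 0.722, "tz": -0.05, "wx": 0, "wy": 0, "wz": 0},
  {"hand": -1, "tx": -0.375, "ty": 0.722, "tz": -0.05, "wx": 0, "wy": 0, "wz": 0},
  {"hand": -1, "tx": -0.375, "ty": 0.722, "tz": -0.05, "wx": 0, "wy": 0, "wz": 0},
  {"hand": -1, "tx": -0.375, "ty": 0.722, "tz": -0.05, "wx": 0, "wy": 0, "wz": 0},
  {"hand": -1, "tx": -0.375, "ty": 0.722, "tz": -0.05, "wx": 0, "wy": 0, "wz": 0},
  {"hand": -1, "tx": -0.375, "ty": 0.722, "tz": -0.05, "wx": 0, "wy": 0, "wz": 0},
  {"hand": -1, "tx": -0.375, "ty": 0.722, "tz": -0.05, "wx": 0, "wy": 0, "wz": 0},
  {"hand": -1, "tx": -0.375, "ty": 0.722, "tz": -0.05, "wx": 0, "wy": 0, "wz": 0},
  {"hand": -1, "tx": -0.375, "ty": 0.722, "tz": -0.05, "wx": 0, "wy": 0, "wz": 0},
  {"hand": -1, "tx": -0.375, "ty": 0.722, "tz": -0.05, "wx": 0, "wy": 0, "wz": 0},
  {"hand": -1, "tx": -0.375, "ty": 0.722, "tz": -0.05, "wx": 0, "wy": 0, "wz": 0},
  {"hand": -1, "tx": -0.375, "ty": 0.722, "tz": -0.05, "wx": 0, "wy": 0, "wz": 0},
])

```text
time: 1.2
tool_pos: [421.0, 249.0, 264.8]
tcp_rot: [-3.141, -0.0, 1.325]
contact_force: [0.4, 0.9, -0.1]
grip_width: 91.5
```

Call:
drive_tool([
  {"hand": -1, "tx": -0.758, "ty": 0.319, "tz": 0, "wx": 0, "wy": 0, "wz": 0},
  {"hand": -1, "tx": -0.758, "ty": 0.319, "tz": 0, "wx": 0, "wy": 0, "wz": 0},
  {"hand": -1, "tx": -0.758, "ty": 0.319, "tz": 0, "wx": 0, "wy": 0, "wz": 0},
  {"hand": -1, "tx": -0.758, "ty": 0.319, "tz": 0, "wx": 0, "wy": 0, "wz": 0},
  {"hand": -1, "tx": -0.758, "ty": 0.319, "tz": 0, "wx": 0, "wy": 0, "wz": 0},
  {"hand": -1, "tx": -0.758, "ty": 0.319, "tz": 0, "wx": 0, "wy": 0, "wz": 0},
  {"hand": -1, "tx": -0.758, "ty": 0.319, "tz": 0, "wx": 0, "wy": 0, "wz": 0},
  {"hand": -1, "tx": -0.758, "ty": 0.319, "tz": 0, "wx": 0, "wy": 0, "wz": 0},
  {"hand": -1, "tx": -0.758, "ty": 0.319, "tz": 0, "wx": 0, "wy": 0, "wz": 0},
  {"hand": -1, "tx": -0.758, "ty": 0.319, "tz": 0, "wx": 0, "wy": 0, "wz": 0},
  {"hand": -1, "tx": 0, "ty": 0, "tz": 0, "wx": 0, "wy": 0, "wz": 0},
  {"hand": -1, "tx": 0, "ty": 0, "tz": 0, "wx": 0, "wy": 0, "wz": 0},
  {"hand": -1, "tx": 0, "ty": 0, "tz": 0, "wx": 0, "wy": 0, "wz": 0},
])

```text
time: 2.28
tool_pos: [469.8, -74.4, 264.5]
tcp_rot: [-3.141, -0.001, 1.324]
contact_force: [-0.5, -0.2, 0.1]
grip_width: 92.0
```

```bash
python3 look.py w2 wrist
```

```text
2.2833 [469.776 -74.397 264.474] [-3.141 -0.001  1.324] [-0.319  0.232  1.611  0.001  1.299 -1.643] [-0.503 -0.176  0.076] 92.00130289400006
```

View pics/w2_b.png

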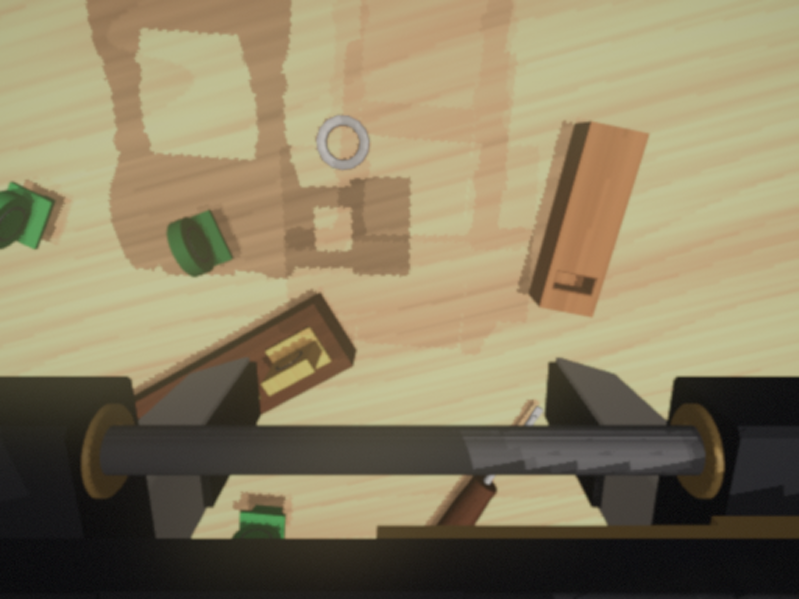

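```bash
python3 - <<'E'
from h import *
a=cv2.imread('pics/w2.png')
cv2.imwrite('pics/c5.png',cv2.resize(a[70:210,325:425],None,fx=4.2,fy=4.2,interpolation=cv2.INTER_CUBIC))
o=get_obs(); e=[np.pi,0,1.325]
rows(o['tool_pos'],o['tcp_rot'],[600,-200,270],e)
E
```

```text
N 6 t [-0.378  0.654 -0.023] w [-0.001 -0.001  0.001]
```

View pics/c5.png

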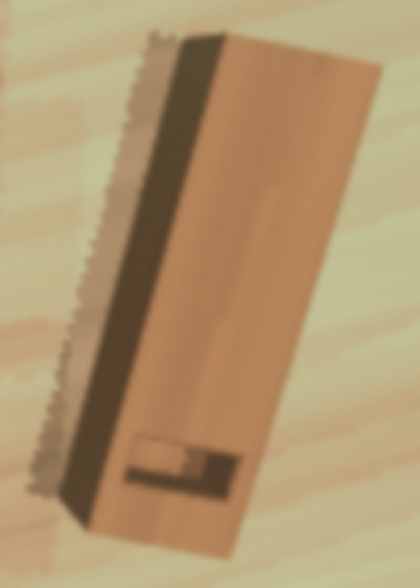

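```bash
cat >> h.py <<'E'
import json
def lm(n): return {k:(np.array(v) if isinstance(v,list) else v) for k,v in json.load(open(f'pics/{n}.json')).items()}
def fit_rect(m,pts,local,x0):
    """x,y,yaw fit; local Nx3 (z in world)"""
    def P(x):
        c,s=np.cos(x[2]),np.sin(x[2]); L=np.asarray(local,float)
        return np.c_[x[0]+c*L[:,0]-s*L[:,1],x[1]+s*L[:,0]+c*L[:,1],L[:,2]]
    f=lambda x:(proj(m,P(x))-pts).ravel()
    r=least_squares(f,x0,x_scale=[10,10,.1]); return r.x,f(r.x).reshape(-1,2)
E
python3 - <<'E'
from h import *
m=lm('w2'); k=lambda x,y:(325+(x+.5)/4.2-.5,70+(y+.5)/4.2-.5)
pts=np.array([k(*p) for p in [(227,33),(383,67),(231,558),(90,531),(137,433),(243,457),(228,500),(123,476)]])
loc=[(-65,-20,36),(-65,20,36),(65,20,36),(65,-20,36),(36.75,-14.25,36),(36.75,14.25,36),(49.25,14.25,36),(49.25,-14.25,36)]
for sgn in (1,):
    x,r=fit_rect(m,pts,loc,[480,53,-.48]); print(x,np.degrees(x[2]));print(r)
x,r=fit_rect(m,pts[:4],loc[:4],[480,53,-.48]); print(x)
c,s=np.cos(x[2]),np.sin(x[2]); print('socket',x[:2]+43*np.array([c,s]))
E
```

```text
[479.952  56.985  -0.441] -25.251627996618804
[[ 0.14  -0.985]
 [ 0.565 -1.149]
 [ 0.125  0.543]
 [-0.655  0.43 ]
 [-0.056  0.57 ]
 [-0.355 -0.291]
 [-0.046  0.184]
 [ 0.222  1.132]]
[480.333  56.877  -0.439]
socket [519.257  38.604]
```

Call:
drive_tool([
  {"hand": 0.2, "tx": -0.378, "ty": 0.654, "tz": 0, "wx": 0, "wy": 0, "wz": 0},
  {"hand": 0.2, "tx": -0.378, "ty": 0.654, "tz": 0, "wx": 0, "wy": 0, "wz": 0},
  {"hand": 0.2, "tx": -0.378, "ty": 0.654, "tz": 0, "wx": 0, "wy": 0, "wz": 0},
  {"hand": 0.2, "tx": -0.378, "ty": 0.654, "tz": 0, "wx": 0, "wy": 0, "wz": 0},
  {"hand": 0.2, "tx": -0.378, "ty": 0.654, "tz": 0, "wx": 0, "wy": 0, "wz": 0},
  {"hand": 0.2, "tx": -0.378, "ty": 0.654, "tz": 0, "wx": 0, "wy": 0, "wz": 0},
  {"hand": 0.2, "tx": 0, "ty": 0, "tz": 0, "wx": 0, "wy": 0, "wz": 0},
  {"hand": 0.2, "tx": 0, "ty": 0, "tz": 0, "wx": 0, "wy": 0, "wz": 0},
  {"hand": 0.2, "tx": 0, "ty": 0, "tz": 0, "wx": 0, "wy": 0, "wz": 0},
])

```text
time: 3.08
tool_pos: [600.0, -199.3, 264.4]
tcp_rot: [-3.14, -0.001, 1.327]
contact_force: [-0.3, -0.0, 0.6]
grip_width: 38.4
```

```bash
python3 look.py w3 wrist
```

```text
3.0833 [ 599.993 -199.321  264.412] [-3.14  -0.001  1.327] [-0.442  0.531  1.157  0.     1.454 -1.769] [-0.345 -0.04   0.578] 38.36947416330888
```

View pics/w3_b.png

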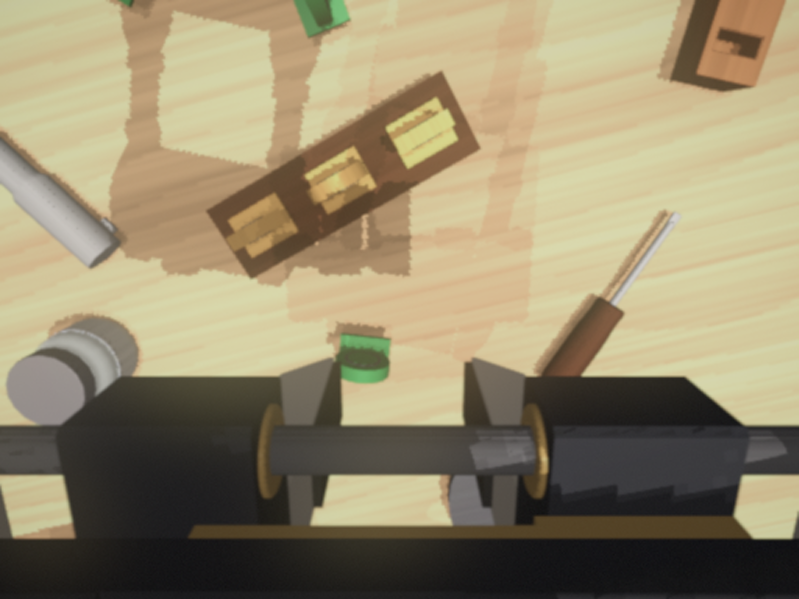

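```bash
python3 - <<'E'
from h import *
a=cv2.imread('pics/w3.png')
cv2.imwrite('pics/c6.png',cv2.resize(a[40:185,125:315],None,fx=4.1,fy=4.1,interpolation=cv2.INTER_CUBIC))
E
```

```text
(no output)
```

View pics/c6.png

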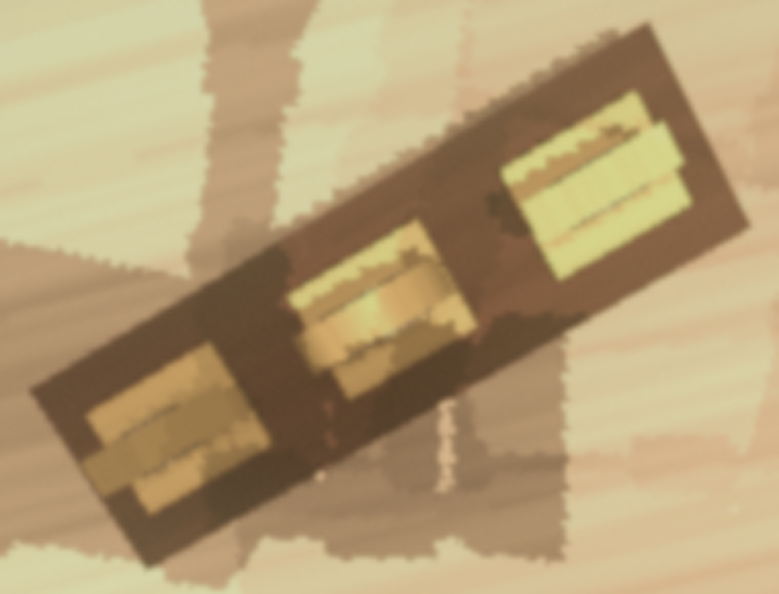

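```bash
python3 - <<'E'
from h import *
m=lm('w3'); k=lambda x,y:(125+(x+.5)/4.1-.5,40+(y+.5)/4.1-.5)
# x axis ~ away from robot? image up = toward robot. corners: near-left(+y), ...
pts=np.array([k(*p) for p in [(651,22),(749,226),(150,567),(32,390)]])
print([onplane(m,p,34) for p in pts])
loc=[(-28,92,34),(28,92,34),(28,-92,34),(-28,-92,34)]
x,r=fit_rect(m,pts,loc,[536,-229,.247]); print(x);print(r)
p2=np.array([k(*p) for p in [(417,219),(477,327),(350,400),(288,297)]])
l2=[(-15,19,38),(15,19,38),(15,-19,38),(-15,-19,38)]
x2,r2=fit_rect(m,p2,l2,x); print(x2);print(r2)
p3=np.array([k(*p) for p in [(637,90),(692,204),(560,280),(501,172)]])
x3,_=fit_rect(m,p3,l2,x);print(x3)
p4=np.array([k(*p) for p in [(211,342),(272,442),(150,515),(87,415)]])
x4,_=fit_rect(m,p4,l2,x);print(x4, (x3+x4)/2, np.linalg.norm((x3-x4)[:2]), np.arctan2(*(x3-x4)[:2])*-1)
# block again
kb=lambda x,y:(x/1.56,y/1.56)
print(get_obs()['tool_pos'])
E
```

```text
[array([ 489.75 , -145.827,   34.   ]), array([ 542.426, -132.389,   34.   ]), array([ 590.126, -307.538,   34.   ]), array([ 537.467, -322.352,   34.   ])]
[ 540.072 -227.118    0.265]
[[ 0.012 -0.848]
 [ 1.434  0.257]
 [-0.612  1.101]
 [-0.899 -0.128]]
[ 540.229 -227.574    0.269]
[[-0.063  0.23 ]
 [ 0.019 -0.127]
 [ 0.027  0.01 ]
 [ 0.019 -0.121]]
[ 524.077 -167.627    0.265]
[ 556.273 -286.973    0.267] [ 540.175 -227.3      0.266] 123.6128901852363 0.26349951132997707
[ 599.833 -199.235  264.869]
```

```bash
python3 - <<'E'
from h import *
o=get_obs()
rows(o['tool_pos'],o['tcp_rot'],[540.2,-227.4,200],[np.pi,0,.266])
E
```

```text
N 13 t [-0.123 -0.051  0.125] w [-0.001 -0.     0.935]
```

Call:
drive_tool([
  {"hand": 0.2, "tx": -0.123, "ty": -0.051, "tz": 0.125, "wx": 0, "wy": 0, "wz": 0.935},
  {"hand": 0.2, "tx": -0.123, "ty": -0.051, "tz": 0.125, "wx": 0, "wy": 0, "wz": 0.935},
  {"hand": 0.2, "tx": -0.123, "ty": -0.051, "tz": 0.125, "wx": 0, "wy": 0, "wz": 0.935},
  {"hand": 0.2, "tx": -0.123, "ty": -0.051, "tz": 0.125, "wx": 0, "wy": 0, "wz": 0.935},
  {"hand": 0.2, "tx": -0.123, "ty": -0.051, "tz": 0.125, "wx": 0, "wy": 0, "wz": 0.935},
  {"hand": 0.2, "tx": -0.123, "ty": -0.051, "tz": 0.125, "wx": 0, "wy": 0, "wz": 0.935},
  {"hand": 0.2, "tx": -0.123, "ty": -0.051, "tz": 0.125, "wx": 0, "wy": 0, "wz": 0.935},
  {"hand": 0.2, "tx": -0.123, "ty": -0.051, "tz": 0.125, "wx": 0, "wy": 0, "wz": 0.935},
  {"hand": 0.2, "tx": -0.123, "ty": -0.051, "tz": 0.125, "wx": 0, "wy": 0, "wz": 0.935},
  {"hand": 0.2, "tx": -0.123, "ty": -0.051, "tz": 0.125, "wx": 0, "wy": 0, "wz": 0.935},
  {"hand": 0.2, "tx": -0.123, "ty": -0.051, "tz": 0.125, "wx": 0, "wy": 0, "wz": 0.935},
  {"hand": 0.2, "tx": -0.123, "ty": -0.051, "tz": 0.125, "wx": 0, "wy": 0, "wz": 0.935},
  {"hand": 0.2, "tx": -0.123, "ty": -0.051, "tz": 0.125, "wx": 0, "wy": 0, "wz": 0.935},
  {"hand": 0.2, "tx": 0, "ty": 0, "tz": 0, "wx": 0, "wy": 0, "wz": 0},
  {"hand": 0.2, "tx": 0, "ty": 0, "tz": 0, "wx": 0, "wy": 0, "wz": 0},
  {"hand": 0.2, "tx": 0, "ty": 0, "tz": 0, "wx": 0, "wy": 0, "wz": 0},
])

```text
time: 4.47
tool_pos: [540.8, -228.7, 200.6]
tcp_rot: [3.141, -0.001, 0.267]
contact_force: [0.0, 0.3, 0.6]
grip_width: 36.5
```

```bash
python3 - <<'E'
from h import *
o=get_obs()
rows(o['tool_pos'],o['tcp_rot'],[540.2,-227.4,110],[np.pi,0,.266],4)
E
python3 look.py w4 wrist
```

```text
N 4 t [-0.002 -0.009  0.567] w [ 0.002 -0.003  0.004]
4.4667 [ 540.83  -228.706  200.648] [ 3.141 -0.001  0.267] [-0.531  0.487  1.409  0.     1.244 -0.798] [0.022 0.282 0.621] 36.542649573968376
```

View pics/w4_b.png

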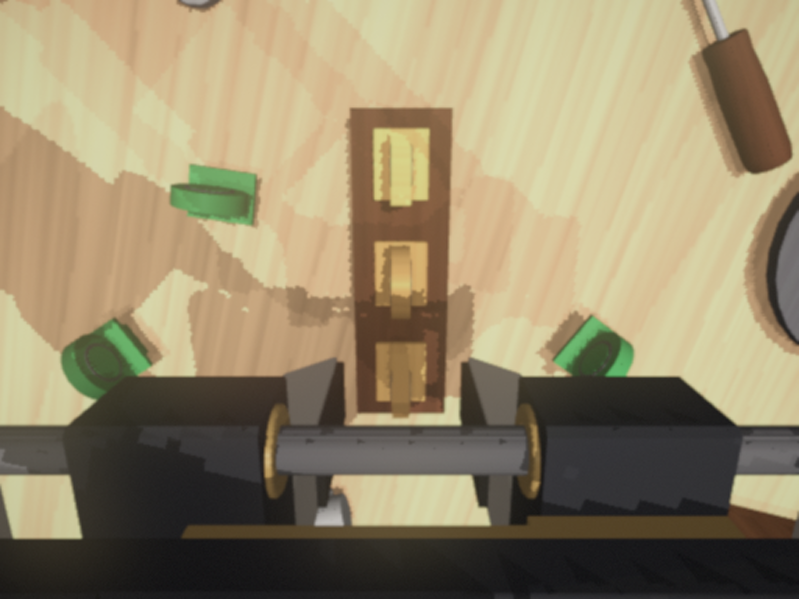

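Call:
drive_tool([
  {"hand": 0.2, "tx": -0.002, "ty": -0.009, "tz": 0.57, "wx": 0, "wy": 0, "wz": 0},
  {"hand": 0.2, "tx": -0.002, "ty": -0.009, "tz": 0.57, "wx": 0, "wy": 0, "wz": 0},
  {"hand": 0.2, "tx": -0.002, "ty": -0.009, "tz": 0.57, "wx": 0, "wy": 0, "wz": 0},
  {"hand": 0.2, "tx": -0.002, "ty": -0.009, "tz": 0.57, "wx": 0, "wy": 0, "wz": 0},
  {"hand": 0.2, "tx": 0, "ty": 0, "tz": 0.4, "wx": 0, "wy": 0, "wz": 0},
  {"hand": 0.2, "tx": 0, "ty": 0, "tz": 0.4, "wx": 0, "wy": 0, "wz": 0},
  {"hand": 0.2, "tx": 0, "ty": 0, "tz": 0.2, "wx": 0, "wy": 0, "wz": 0},
  {"hand": 0.2, "tx": 0, "ty": 0, "tz": 0, "wx": 0, "wy": 0, "wz": 0},
  {"hand": 0.2, "tx": 0, "ty": 0, "tz": 0, "wx": 0, "wy": 0, "wz": 0},
  {"hand": 0.2, "tx": 0, "ty": 0, "tz": 0, "wx": 0, "wy": 0, "wz": 0},
])

```text
time: 5.35
tool_pos: [540.6, -228.3, 69.6]
tcp_rot: [3.14, -0.001, 0.265]
contact_force: [0.3, 0.1, 0.1]
grip_width: 36.7
```

```bash
python3 - <<'E'
from h import *
o=get_obs()
rows(o['tool_pos'],o['tcp_rot'],[540.2,-227.4,55.5],[np.pi,0,.266],2)
E
python3 look.py w5 wrist
```

```text
N 2 t [-0.002 -0.012  0.177] w [ 0.008 -0.008 -0.007]
5.35 [ 540.589 -228.308   69.624] [ 3.14  -0.001  0.265] [-0.53   0.631  1.557  0.     0.951 -0.795] [0.293 0.119 0.131] 36.67458602002197
```

View pics/w5_b.png

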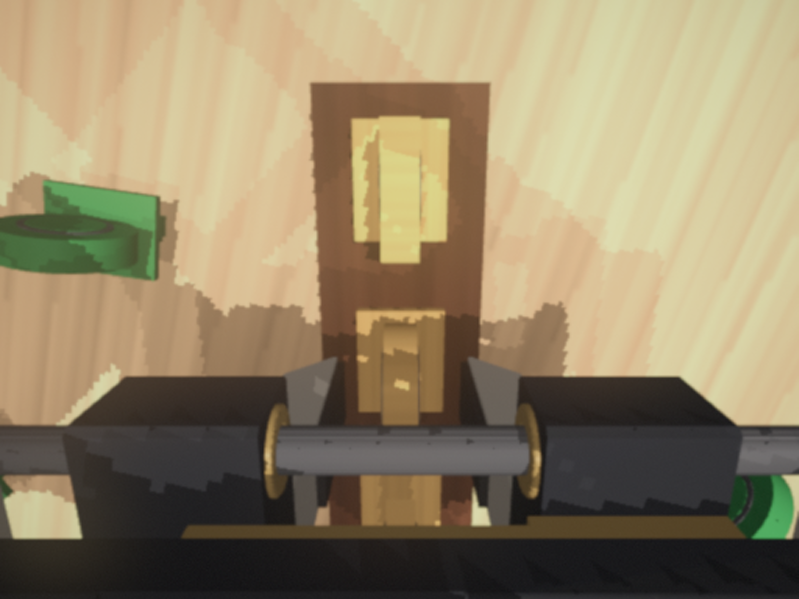

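Call:
drive_tool([
  {"hand": 0.2, "tx": 0, "ty": -0.012, "tz": 0.175, "wx": 0, "wy": 0, "wz": 0},
  {"hand": 0.2, "tx": 0, "ty": -0.012, "tz": 0.175, "wx": 0, "wy": 0, "wz": 0},
  {"hand": 0.2, "tx": 0, "ty": 0, "tz": 0, "wx": 0, "wy": 0, "wz": 0},
  {"hand": 1, "tx": 0, "ty": 0, "tz": 0, "wx": 0, "wy": 0, "wz": 0},
  {"hand": 1, "tx": 0, "ty": 0, "tz": 0, "wx": 0, "wy": 0, "wz": 0},
  {"hand": 1, "tx": 0, "ty": 0, "tz": 0, "wx": 0, "wy": 0, "wz": 0},
  {"hand": 1, "tx": 0, "ty": 0, "tz": 0, "wx": 0, "wy": 0, "wz": 0},
  {"hand": 1, "tx": 0, "ty": 0, "tz": 0, "wx": 0, "wy": 0, "wz": 0},
  {"hand": 1, "tx": 0, "ty": 0, "tz": 0, "wx": 0, "wy": 0, "wz": 0},
  {"hand": 1, "tx": 0, "ty": 0, "tz": 0, "wx": 0, "wy": 0, "wz": 0},
])

```text
time: 6.23
tool_pos: [539.7, -227.1, 54.7]
tcp_rot: [3.141, -0.0, 0.264]
contact_force: [-0.6, -0.3, 0.5]
grip_width: 10.1
```

```bash
python3 look.py w6 wrist
```

```text
6.2333 [ 539.731 -227.106   54.675] [ 3.141 -0.     0.264] [-0.529  0.651  1.571  0.     0.92  -0.794] [-0.613 -0.273  0.474] 10.128188279481732
```

View pics/w6_b.png

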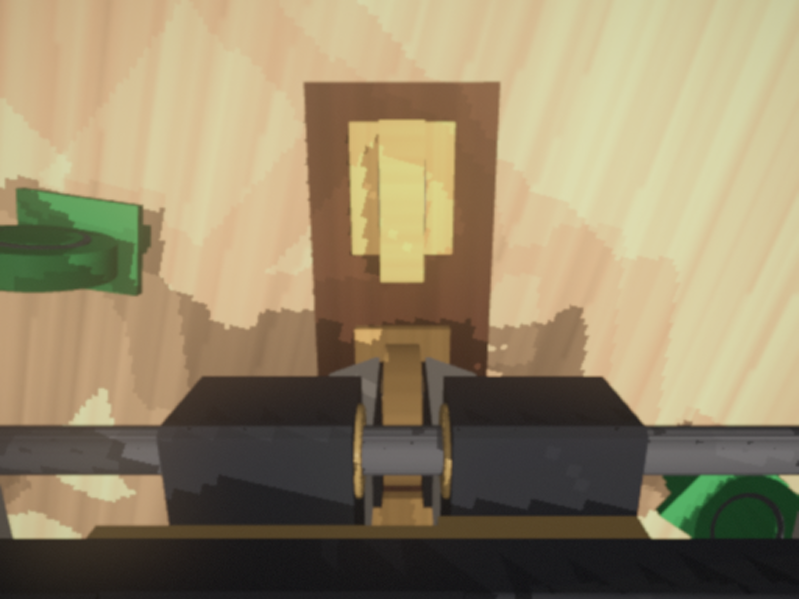

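```bash
python3 - <<'E'
from h import *
o=get_obs()
p=o['tool_pos']+[0,0,96]
rows(p,o['tcp_rot'],[492,-20,180],[np.pi,0,-.441],10)
E
```

```text
N 10 t [-0.15  -0.521 -0.073] w [ 0.    -0.     0.808]
```

Call:
drive_tool([
  {"hand": 1, "tx": 0, "ty": 0, "tz": -0.2, "wx": 0, "wy": 0, "wz": 0},
  {"hand": 1, "tx": 0, "ty": 0, "tz": -0.2, "wx": 0, "wy": 0, "wz": 0},
  {"hand": 1, "tx": 0, "ty": 0, "tz": -0.3, "wx": 0, "wy": 0, "wz": 0},
  {"hand": 1, "tx": 0, "ty": 0, "tz": -0.3, "wx": 0, "wy": 0, "wz": 0},
  {"hand": 1, "tx": 0, "ty": 0, "tz": -0.4, "wx": 0, "wy": 0, "wz": 0},
  {"hand": 1, "tx": 0, "ty": 0, "tz": -0.5, "wx": 0, "wy": 0, "wz": 0},
  {"hand": 1, "tx": 0, "ty": 0, "tz": -0.5, "wx": 0, "wy": 0, "wz": 0},
  {"hand": 1, "tx": 0, "ty": 0, "tz": 0, "wx": 0, "wy": 0, "wz": 0},
])

```text
time: 6.95
tool_pos: [541.5, -228.1, 155.4]
tcp_rot: [3.136, -0.006, 0.264]
contact_force: [1.3, -1.3, -0.3]
grip_width: 9.7
```

Call:
drive_tool([
  {"hand": 1, "tx": -0.15, "ty": -0.521, "tz": -0.07, "wx": 0, "wy": 0, "wz": 0.808},
  {"hand": 1, "tx": -0.15, "ty": -0.521, "tz": -0.07, "wx": 0, "wy": 0, "wz": 0.808},
  {"hand": 1, "tx": -0.15, "ty": -0.521, "tz": -0.07, "wx": 0, "wy": 0, "wz": 0.808},
  {"hand": 1, "tx": -0.15, "ty": -0.521, "tz": -0.07, "wx": 0, "wy": 0, "wz": 0.808},
  {"hand": 1, "tx": -0.15, "ty": -0.521, "tz": -0.07, "wx": 0, "wy": 0, "wz": 0.808},
  {"hand": 1, "tx": -0.15, "ty": -0.521, "tz": -0.07, "wx": 0, "wy": 0, "wz": 0.808},
  {"hand": 1, "tx": -0.15, "ty": -0.521, "tz": -0.07, "wx": 0, "wy": 0, "wz": 0.808},
  {"hand": 1, "tx": -0.15, "ty": -0.521, "tz": -0.07, "wx": 0, "wy": 0, "wz": 0.808},
  {"hand": 1, "tx": -0.15, "ty": -0.521, "tz": -0.07, "wx": 0, "wy": 0, "wz": 0.808},
  {"hand": 1, "tx": -0.15, "ty": -0.521, "tz": -0.07, "wx": 0, "wy": 0, "wz": 0.808},
  {"hand": 1, "tx": 0, "ty": 0, "tz": 0, "wx": 0, "wy": 0, "wz": 0},
  {"hand": 1, "tx": 0, "ty": 0, "tz": 0, "wx": 0, "wy": 0, "wz": 0},
  {"hand": 1, "tx": 0, "ty": 0, "tz": 0, "wx": 0, "wy": 0, "wz": 0},
])

```text
time: 8.03
tool_pos: [491.6, -20.4, 178.3]
tcp_rot: [3.141, 0.0, -0.439]
contact_force: [0.5, 0.0, -0.9]
grip_width: 9.8
```

```bash
python3 look.py w7 wrist;python3 look.py sc7 scene; python3 look.py sd7 side
python3 -c "
import cv2
s=cv2.imread('pics/sd7.png');cv2.imwrite('pics/c7.png',cv2.resize(s[140:290,150:350],None,fx=4,fy=4,interpolation=cv2.INTER_CUBIC))"
```

```text
8.0333 [491.554 -20.351 178.297] [ 3.141  0.    -0.439] [-0.197  0.345  1.707 -0.     1.09   0.242] [ 0.459  0.024 -0.881] 9.78336153504182
8.0833 [491.572 -20.645 178.252] [ 3.141  0.    -0.44 ] [-0.198  0.345  1.707 -0.     1.09   0.243] [-0.041  1.345 -1.205] 9.880235382082812
8.1333 [491.591 -20.82  178.234] [ 3.141  0.    -0.441] [-0.198  0.345  1.707 -0.     1.09   0.243] [ 0.299 -0.069 -0.548] 9.512421623158875
```

View pics/w7_b.png

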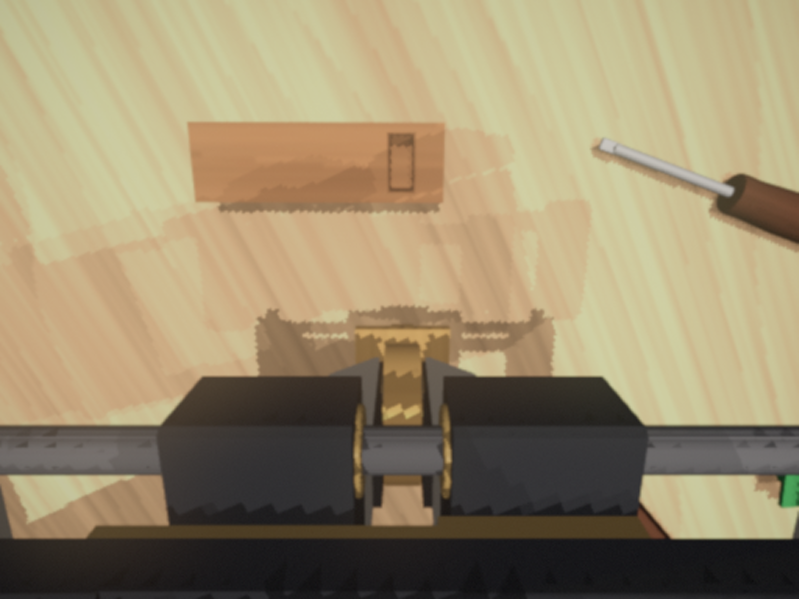

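View pics/c7.png

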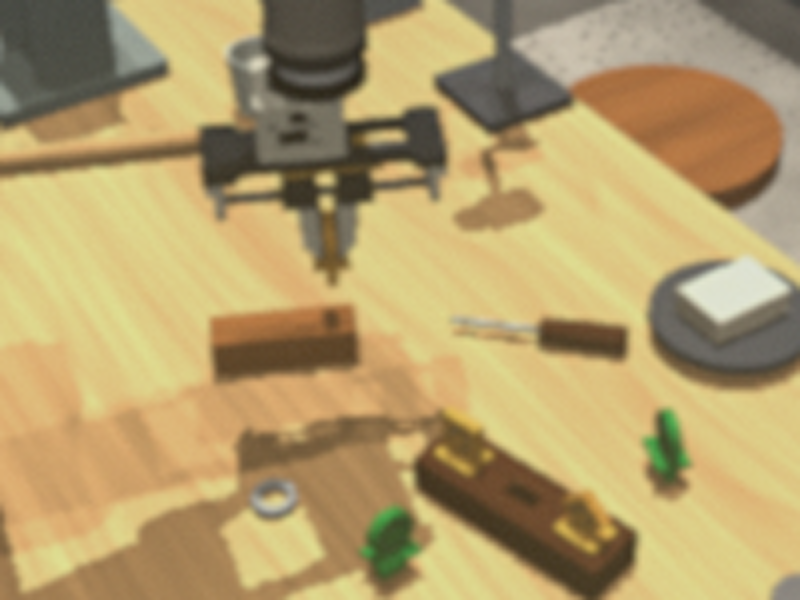

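```bash
python3 -c "
import cv2
s=cv2.imread('pics/w7.png');cv2.imwrite('pics/c8.png',cv2.resize(s[70:140,112:295],None,fx=4.3,fy=4.3,interpolation=cv2.INTER_CUBIC))
a=cv2.resize(s[195:275,215:300],None,fx=4.5,fy=4.5,interpolation=cv2.INTER_CUBIC)
s=cv2.imread('pics/w6.png');b=cv2.resize(s[195:275,215:300],None,fx=4.5,fy=4.5,interpolation=cv2.INTER_CUBIC)
import numpy as np;cv2.imwrite('pics/c9.png',np.hstack([b,a]))"
```

```text
(no output)
```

View pics/c8.png

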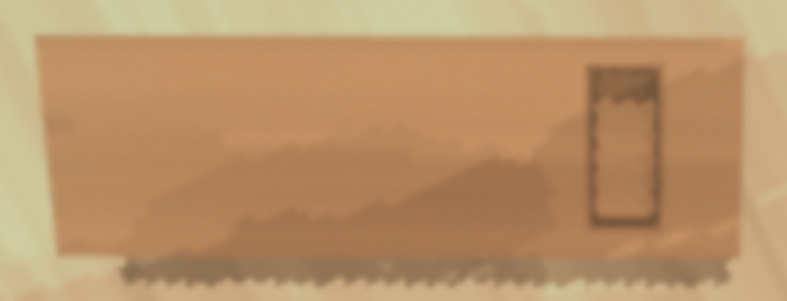

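View pics/c9.png

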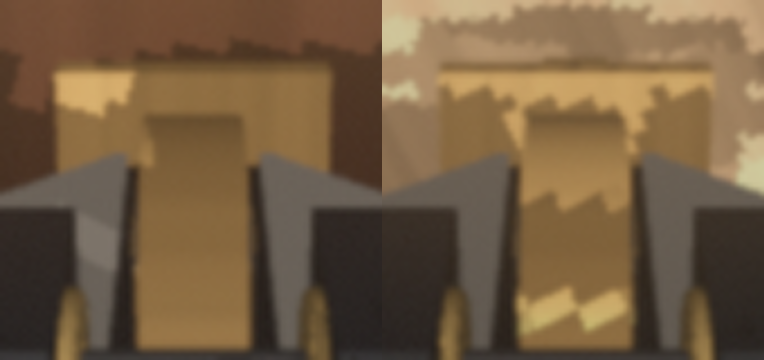

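```bash
python3 - <<'E'
from h import *
m=lm('w7'); k=lambda x,y:(112+(x+.5)/4.3-.5,70+(y+.5)/4.3-.5)
pts=np.array([k(*p) for p in [(37,36),(745,38),(739,257),(59,255),(588,67),(661,67),(659,227),(590,227)]])
loc=[(-65,20,36),(65,20,36),(65,-20,36),(-65,-20,36),(36.75,14.25,36),(49.25,14.25,36),(49.25,-14.25,36),(36.75,-14.25,36)]
x,r=fit_rect(m,pts,loc,[480,57,-.441]); print(x);print(r)
y,r=fit_rect(m,pts[4:],loc[4:],[480,57,-.441]); print('sock only',y,r.ravel())
for q in (x,y): print('socket',q[0]+43*np.cos(q[2]),q[1]+43*np.sin(q[2]))
# shoulder in tool frame: corners
k9=lambda x,y:(215+(x+.5)/4.5-.5,195+(y+.5)/4.5-.5)
for nm,pp,cs in [('w7',[491.554,-20.351,178.297,-.439],[(57,67),(329,67)]),('w6',[539.731,-227.106,54.675,.264],[(54,67),(331,67)])]:
    mm=lm(nm); zt=pp[2]+2.3-19
    for c in cs:
        P=onplane(mm,k9(*c),zt); d=P[:2]-pp[:2]; cc,ss=np.cos(pp[3]),np.sin(pp[3])
        print(nm,'tool x',d@[cc,ss],'tool y',d@[ss,-cc])
E
```

```text
[480.826  56.772  -0.441]
[[-1.149 -0.351]
 [ 0.387 -0.579]
 [ 0.618  0.201]
 [-0.857  0.422]
 [ 0.815  0.319]
 [-0.273  0.342]
 [-0.07  -0.032]
 [ 0.538 -0.055]]
sock only [480.676  56.928  -0.44 ] [ 0.541  0.171 -0.545  0.178 -0.301 -0.186  0.305 -0.195]
socket 519.7094353394825 38.41309450357274
socket 519.5771946688565 38.60452982688548
w7 tool x -13.74770972653907 tool y -19.64362910605879
w7 tool x 15.661545129909689 tool y -19.633802513583316
w6 tool x -14.770064683193917 tool y -19.139748202046448
w6 tool x 15.177056154141312 tool y -19.13748036172901
```

```bash
python3 - <<'E'
from h import *
o=get_obs()
rows(o['tool_pos'],o['tcp_rot'],[519.1,38.4,95],[np.pi,0,-.441],5)
E
```

```text
N 5 t [-0.002 -0.327  0.416] w [ 0.     0.001 -0.001]
```

Call:
drive_tool([
  {"hand": 1, "tx": -0.002, "ty": -0.327, "tz": 0.3, "wx": 0, "wy": 0, "wz": 0},
  {"hand": 1, "tx": -0.002, "ty": -0.327, "tz": 0.4, "wx": 0, "wy": 0, "wz": 0},
  {"hand": 1, "tx": -0.002, "ty": -0.327, "tz": 0.4, "wx": 0, "wy": 0, "wz": 0},
  {"hand": 1, "tx": -0.002, "ty": -0.327, "tz": 0.4, "wx": 0, "wy": 0, "wz": 0},
  {"hand": 1, "tx": -0.002, "ty": -0.327, "tz": 0.4, "wx": 0, "wy": 0, "wz": 0},
  {"hand": 1, "tx": 0, "ty": 0, "tz": 0.18, "wx": 0, "wy": 0, "wz": 0},
  {"hand": 1, "tx": 0, "ty": 0, "tz": 0, "wx": 0, "wy": 0, "wz": 0},
  {"hand": 1, "tx": 0, "ty": 0, "tz": 0, "wx": 0, "wy": 0, "wz": 0},
  {"hand": 1, "tx": 0, "ty": 0, "tz": 0, "wx": 0, "wy": 0, "wz": 0},
])

```text
time: 8.93
tool_pos: [519.6, 38.4, 96.1]
tcp_rot: [-3.141, -0.001, -0.442]
contact_force: [-0.3, -0.1, -0.3]
grip_width: 9.9
```

```bash
python3 look.py w8 wrist;python3 look.py sc8 scene; python3 look.py sd8 side
python3 -c "
import cv2,numpy as np
s=cv2.imread('pics/sd8.png');a=cv2.resize(s[180:240,190:260],None,fx=5.6,fy=5.6,interpolation=cv2.INTER_CUBIC)
s=cv2.imread('pics/sc8.png');b=cv2.resize(s[190:250,250:320],None,fx=5.6,fy=5.6,interpolation=cv2.INTER_CUBIC)
cv2.imwrite('pics/c10.png',np.hstack([a,b]))"
python3 - <<'E'
from h import *
o=get_obs()
rows(o['tool_pos'],o['tcp_rot'],[519.1,38.4,86],[np.pi,0,-.441],1)
E
```

```text
8.9333 [519.613  38.404  96.081] [-3.141 -0.001 -0.442] [-0.073  0.498  1.726 -0.     0.917  0.368] [-0.256 -0.106 -0.253] 9.909367476396241
8.9833 [519.723  38.445  96.264] [-3.141 -0.002 -0.442] [-0.073  0.498  1.726 -0.     0.917  0.369] [ 0.303 -0.174 -1.746] 9.768712056767116
9.0333 [519.703  38.56   96.292] [-3.141 -0.002 -0.442] [-0.073  0.497  1.726  0.     0.917  0.369] [-0.01   0.832 -1.009] 9.948689674645628
N 1 t [-0.01   0.012  0.256] w [-0.007 -0.018 -0.007]
```

View pics/w8_b.png

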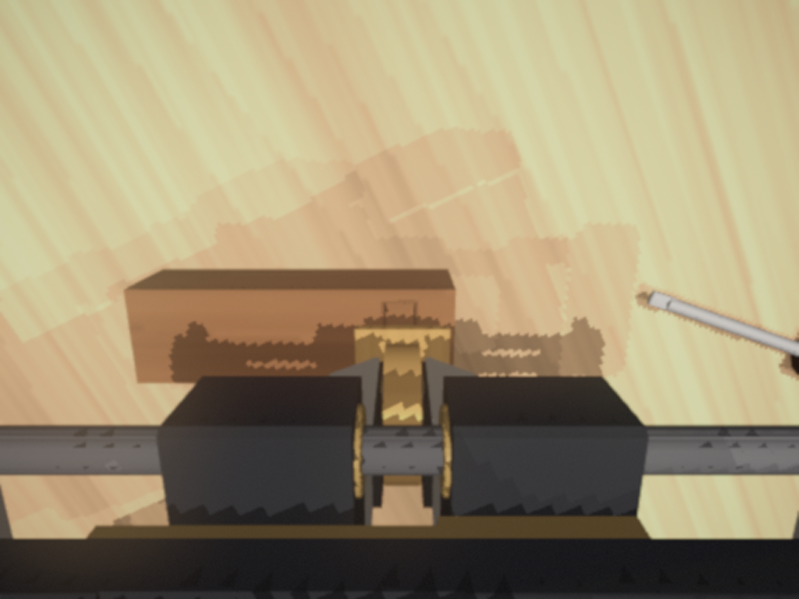

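View pics/c10.png

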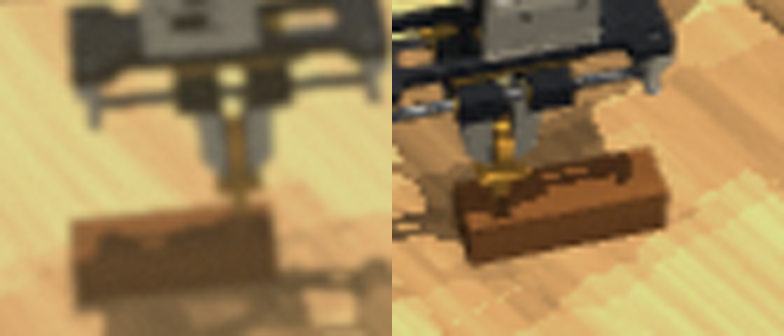

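```bash
python3 -c "
import cv2
s=cv2.imread('pics/w8.png');cv2.imwrite('pics/c11.png',cv2.resize(s[165:255,205:310],None,fx=6.5,fy=6.5,interpolation=cv2.INTER_CUBIC))"
```

```text
(no output)
```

View pics/c11.png

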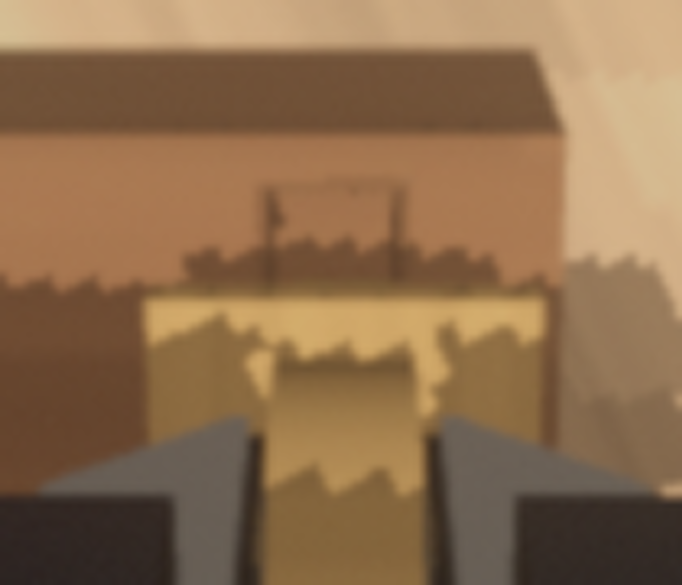

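```bash
python3 - <<'E'
from h import *
m=lm('w8'); k=lambda x,y:(205+(x+.5)/6.5-.5,165+(y+.5)/6.5-.5)
pp=[519.613,38.404,96.08,-.442]; cc,ss=np.cos(pp[3]),np.sin(pp[3])
for c,z in [((262,187),36),((404,187),36),((563,131),36),((143,297),pp[2]+2.3-19),((547,297),pp[2]+2.3-19),((276,365),pp[2]+2.3+4),((414,365),pp[2]+2.3+4)]:
    P=onplane(m,k(*c),z); d=P[:2]-pp[:2]; print(c,'tool x',d@[cc,ss],'tool y',d@[ss,-cc])
E
```

```text
(262, 187) tool x -6.737597426552058 tool y -15.141878673230156
(404, 187) tool x 6.599288886838526 tool y -15.140746412758519
(563, 131) tool x 21.386384028005068 tool y -20.580122457010997
(143, 297) tool x -14.088538466117852 tool y -19.24128753335074
(547, 297) tool x 16.173048844518785 tool y -19.238512578937883
(276, 365) tool x -3.4293114072203834 tool y -22.554161396770333
(414, 365) tool x 5.49668877392849 tool y -22.553304479094837
```

Call:
drive_tool([
  {"hand": 1, "tx": -0.03, "ty": -0.012, "tz": 0.15, "wx": 0, "wy": 0, "wz": 0},
  {"hand": 1, "tx": 0, "ty": 0, "tz": 0.15, "wx": 0, "wy": 0, "wz": 0},
  {"hand": 1, "tx": 0, "ty": 0, "tz": 0.1, "wx": 0, "wy": 0, "wz": 0},
  {"hand": 1, "tx": 0, "ty": 0, "tz": 0.1, "wx": 0, "wy": 0, "wz": 0},
  {"hand": 1, "tx": 0, "ty": 0, "tz": 0, "wx": 0, "wy": 0, "wz": 0},
  {"hand": 1, "tx": 0, "ty": 0, "tz": 0, "wx": 0, "wy": 0, "wz": 0},
])

```text
time: 9.58
tool_pos: [518.2, 40.3, 74.9]
tcp_rot: [3.141, 0.001, -0.441]
contact_force: [-0.4, 0.2, -0.3]
grip_width: 9.7
```

Call:
drive_tool([
  {"hand": 1, "tx": 0, "ty": 0, "tz": 0.1, "wx": 0, "wy": 0, "wz": 0},
  {"hand": 1, "tx": 0, "ty": 0, "tz": 0.1, "wx": 0, "wy": 0, "wz": 0},
  {"hand": 1, "tx": 0, "ty": 0, "tz": 0.1, "wx": 0, "wy": 0, "wz": 0},
  {"hand": 1, "tx": 0, "ty": 0, "tz": 0.08, "wx": 0, "wy": 0, "wz": 0},
  {"hand": 1, "tx": 0, "ty": 0, "tz": 0.03, "wx": 0, "wy": 0, "wz": 0},
  {"hand": 1, "tx": 0, "ty": 0, "tz": 0, "wx": 0, "wy": 0, "wz": 0},
  {"hand": 1, "tx": 0, "ty": 0, "tz": 0, "wx": 0, "wy": 0, "wz": 0},
])

```text
time: 10.17
tool_pos: [518.4, 40.2, 58.8]
tcp_rot: [-3.142, 0.0, -0.441]
contact_force: [-0.3, 0.5, -0.7]
grip_width: 9.8
```

Call:
drive_tool([
  {"hand": 1, "tx": 0, "ty": 0, "tz": 0.03, "wx": 0, "wy": 0, "wz": 0},
  {"hand": 1, "tx": 0, "ty": 0, "tz": 0.03, "wx": 0, "wy": 0, "wz": 0},
  {"hand": 1, "tx": 0, "ty": 0, "tz": 0.02, "wx": 0, "wy": 0, "wz": 0},
  {"hand": 1, "tx": 0, "ty": 0, "tz": 0, "wx": 0, "wy": 0, "wz": 0},
  {"hand": 1, "tx": 0, "ty": 0, "tz": 0, "wx": 0, "wy": 0, "wz": 0},
])

```text
time: 10.58
tool_pos: [518.6, 40.2, 56.6]
tcp_rot: [-3.141, -0.001, -0.441]
contact_force: [-1.9, 1.0, 6.9]
grip_width: 9.7
```

Call:
drive_tool([
  {"hand": 1, "tx": 0, "ty": 0, "tz": 0.03, "wx": 0, "wy": 0, "wz": 0},
  {"hand": 1, "tx": 0, "ty": 0, "tz": 0, "wx": 0, "wy": 0, "wz": 0},
  {"hand": 1, "tx": 0, "ty": 0, "tz": 0, "wx": 0, "wy": 0, "wz": 0},
])

```text
time: 10.83
tool_pos: [518.6, 40.2, 56.6]
tcp_rot: [-3.141, -0.001, -0.441]
contact_force: [-4.9, -0.0, 18.5]
grip_width: 9.9
```

```bash
python3 look.py w9 wrist;python3 look.py sd9 side
python3 -c "
import cv2,numpy as np
s=cv2.imread('pics/sd9.png');a=cv2.resize(s[180:240,190:260],None,fx=5.6,fy=5.6,interpolation=cv2.INTER_CUBIC)
s=cv2.imread('pics/w9.png');b=cv2.resize(s[165:255,205:310],None,fx=3.7,fy=336/90,interpolation=cv2.INTER_CUBIC)
cv2.imwrite('pics/c12.png',np.hstack([a,b]))"
```

```text
10.8333 [518.636  40.212  56.624] [-3.141 -0.001 -0.441] [-0.07   0.556  1.762 -0.     0.822  0.371] [-4.897 -0.025 18.452] 9.91787713540085
10.8833 [518.67   40.218  56.625] [-3.141 -0.002 -0.441] [-0.07   0.556  1.762 -0.     0.822  0.371] [-5.96   0.615 18.299] 10.048197340693907
```

View pics/c12.png

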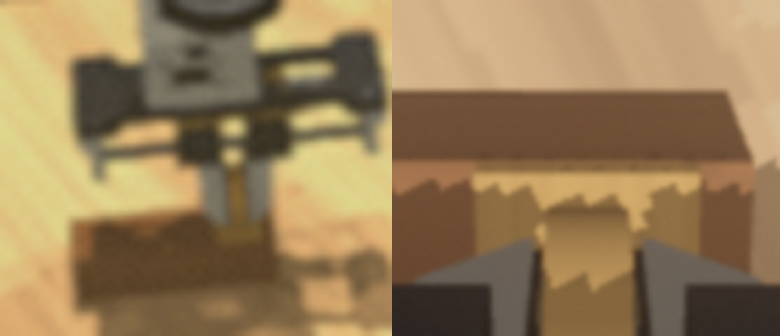

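Call:
drive_tool([
  {"hand": 1, "tx": 0, "ty": 0, "tz": -0.04, "wx": 0, "wy": 0, "wz": 0},
  {"hand": 1, "tx": 0, "ty": 0, "tz": 0, "wx": 0, "wy": 0, "wz": 0},
  {"hand": 0.2, "tx": 0, "ty": 0, "tz": 0, "wx": 0, "wy": 0, "wz": 0},
  {"hand": 0.2, "tx": 0, "ty": 0, "tz": 0, "wx": 0, "wy": 0, "wz": 0},
  {"hand": 0.2, "tx": 0, "ty": 0, "tz": 0, "wx": 0, "wy": 0, "wz": 0},
  {"hand": 0.2, "tx": 0, "ty": 0, "tz": 0, "wx": 0, "wy": 0, "wz": 0},
  {"hand": 0.2, "tx": 0, "ty": 0, "tz": 0, "wx": 0, "wy": 0, "wz": 0},
  {"hand": 0.2, "tx": 0, "ty": 0, "tz": -0.3, "wx": 0, "wy": 0, "wz": 0},
  {"hand": 0.2, "tx": 0, "ty": 0, "tz": -0.5, "wx": 0, "wy": 0, "wz": 0},
  {"hand": 0.2, "tx": 0, "ty": 0, "tz": -0.6, "wx": 0, "wy": 0, "wz": 0},
  {"hand": 0.2, "tx": 0, "ty": 0, "tz": -0.6, "wx": 0, "wy": 0, "wz": 0},
  {"hand": 0.2, "tx": 0, "ty": 0, "tz": -0.6, "wx": 0, "wy": 0, "wz": 0},
  {"hand": 0.2, "tx": 0, "ty": 0, "tz": -0.6, "wx": 0, "wy": 0, "wz": 0},
  {"hand": 0.2, "tx": 0, "ty": 0, "tz": 0, "wx": 0, "wy": 0, "wz": 0},
])

```text
time: 12.1
tool_pos: [520.7, 40.1, 188.7]
tcp_rot: [-3.138, -0.008, -0.441]
contact_force: [0.4, 0.4, -1.3]
grip_width: 36.6
```

```bash
python3 look.py sd10 side; python3 look.py sc10 scene
python3 -c "
import cv2,numpy as np
s=cv2.imread('pics/sd10.png');a=cv2.resize(s[190:250,190:260],None,fx=5.6,fy=5.6,interpolation=cv2.INTER_CUBIC)
s=cv2.imread('pics/sc10.png');b=cv2.resize(s[190:250,250:320],None,fx=5.6,fy=5.6,interpolation=cv2.INTER_CUBIC)
cv2.imwrite('pics/c13.png',np.hstack([a,b]))"
```

```text
12.1 [520.707  40.138 188.691] [-3.138 -0.008 -0.441] [-0.07   0.381  1.619  0.     1.134  0.371] [ 0.429  0.4   -1.287] 36.57791435345936
12.15 [519.745  40.138 186.458] [-3.14  -0.005 -0.441] [-0.07   0.383  1.622  0.     1.131  0.371] [ 0.172  0.06  -1.548] 36.9087711696196
```

View pics/c13.png

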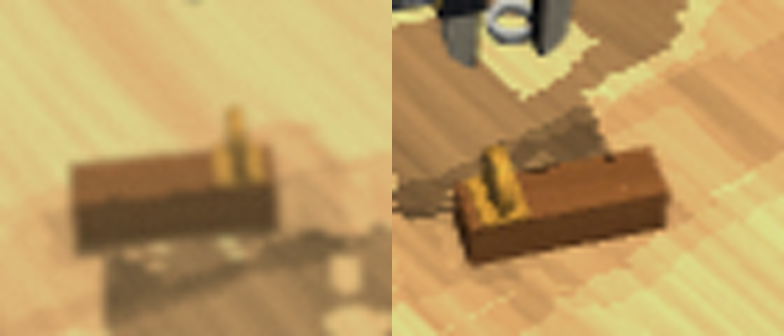

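```bash
cat >> h.py <<'E'
def frame(y,z):
    y=np.array(y,float);z=np.array(z,float);y/=np.linalg.norm(y);z/=np.linalg.norm(z)
    return Ro.from_matrix(np.c_[np.cross(y,z),y,z])
E
python3 - <<'E'
from h import *
o=get_obs(); az=.6;u=np.array([np.cos(az),np.sin(az),0]);k=np.array([0,0,1]);th=np.radians(45)
z=np.sin(th)*u-np.cos(th)*k; y=-(np.cos(th)*u+np.sin(th)*k)
rows(o['tool_pos'],o['tcp_rot'],[625,105,325],frame(y,z))
print(o['tool_pos'])
E
```

```text
N 11 t [ 0.119 -0.372 -0.206] w [0.797 0.215 0.524]
[518.722  40.184 184.769]
```

Call:
drive_tool([
  {"hand": -0.2, "tx": 0.119, "ty": -0.372, "tz": -0.206, "wx": 0.797, "wy": 0.215, "wz": 0.524},
  {"hand": -0.2, "tx": 0.119, "ty": -0.372, "tz": -0.206, "wx": 0.797, "wy": 0.215, "wz": 0.524},
  {"hand": -0.2, "tx": 0.119, "ty": -0.372, "tz": -0.206, "wx": 0.797, "wy": 0.215, "wz": 0.524},
  {"hand": -0.2, "tx": 0.119, "ty": -0.372, "tz": -0.206, "wx": 0.797, "wy": 0.215, "wz": 0.524},
  {"hand": -0.2, "tx": 0.119, "ty": -0.372, "tz": -0.206, "wx": 0.797, "wy": 0.215, "wz": 0.524},
  {"hand": -0.2, "tx": 0.119, "ty": -0.372, "tz": -0.206, "wx": 0.797, "wy": 0.215, "wz": 0.524},
  {"hand": -0.2, "tx": 0.119, "ty": -0.372, "tz": -0.206, "wx": 0.797, "wy": 0.215, "wz": 0.524},
  {"hand": -0.2, "tx": 0.119, "ty": -0.372, "tz": -0.206, "wx": 0.797, "wy": 0.215, "wz": 0.524},
  {"hand": -0.2, "tx": 0.119, "ty": -0.372, "tz": -0.206, "wx": 0.797, "wy": 0.215, "wz": 0.524},
  {"hand": -0.2, "tx": 0.119, "ty": -0.372, "tz": -0.206, "wx": 0.797, "wy": 0.215, "wz": 0.524},
  {"hand": -0.2, "tx": 0.119, "ty": -0.372, "tz": -0.206, "wx": 0.797, "wy": 0.215, "wz": 0.524},
  {"hand": -0.2, "tx": 0, "ty": 0, "tz": 0, "wx": 0, "wy": 0, "wz": 0},
  {"hand": -0.2, "tx": 0, "ty": 0, "tz": 0, "wx": 0, "wy": 0, "wz": 0},
  {"hand": -0.2, "tx": 0, "ty": 0, "tz": 0, "wx": 0, "wy": 0, "wz": 0},
])

```text
time: 13.37
tool_pos: [624.5, 105.0, 322.5]
tcp_rot: [-2.362, 0.002, -0.97]
contact_force: [0.6, -0.8, 0.3]
grip_width: 54.8
```

```bash
python3 look.py w11 wrist
```

```text
13.3667 [624.469 104.967 322.549] [-2.362  0.002 -0.97 ] [-0.208  0.208  1.73   0.805  0.785  0.297] [ 0.607 -0.811  0.319] 54.76492321067739
```

View pics/w11_b.png

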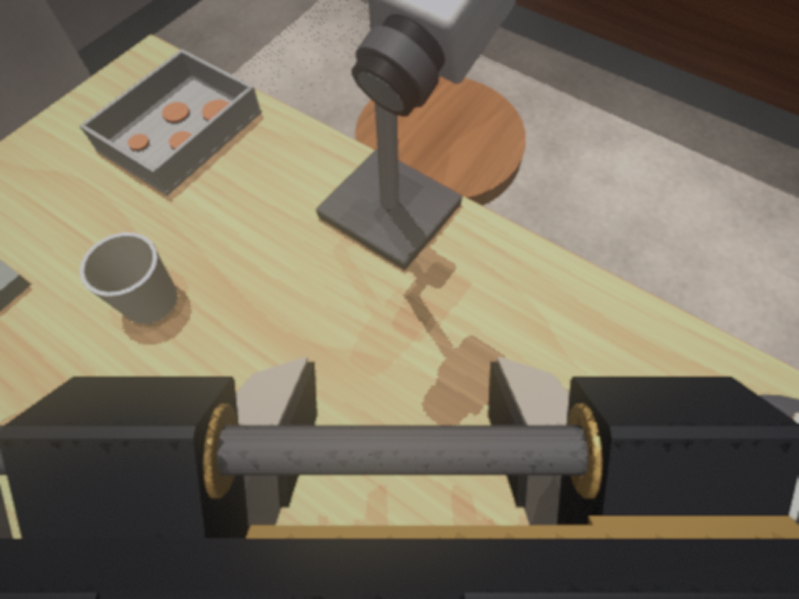

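Call:
drive_tool([
  {"hand": -0.2, "tx": 0, "ty": 0, "tz": 0, "wx": 0.9, "wy": 0, "wz": 0},
  {"hand": -0.2, "tx": 0, "ty": 0, "tz": 0, "wx": 0.9, "wy": 0, "wz": 0},
  {"hand": -0.2, "tx": 0, "ty": 0, "tz": 0, "wx": 0.9, "wy": 0, "wz": 0},
  {"hand": -0.2, "tx": 0, "ty": 0, "tz": 0, "wx": 0.9, "wy": 0, "wz": 0},
  {"hand": -0.2, "tx": 0, "ty": 0, "tz": 0, "wx": 0, "wy": 0, "wz": 0},
  {"hand": -0.2, "tx": 0, "ty": 0, "tz": 0, "wx": 0, "wy": 0, "wz": 0},
  {"hand": -0.2, "tx": 0, "ty": 0, "tz": 0, "wx": 0, "wy": 0, "wz": 0},
])

```text
time: 14.0
tool_pos: [625.3, 105.1, 324.2]
tcp_rot: [-2.046, 0.002, -0.97]
contact_force: [0.3, -0.7, 0.3]
grip_width: 55.3
```

```bash
python3 look.py w12 wrist
```

```text
14.0 [625.302 105.14  324.159] [-2.046  0.002 -0.97 ] [-0.308  0.222  1.951  1.474  0.782 -0.394] [ 0.336 -0.749  0.261] 55.3090756063352
```

View pics/w12_b.png

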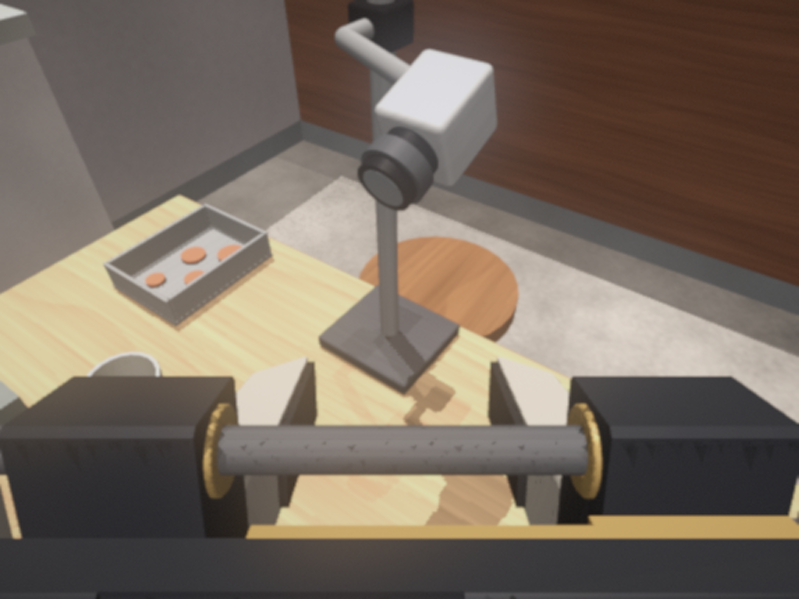

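```bash
python3 -c "
import cv2
s=cv2.imread('pics/w12.png');cv2.imwrite('pics/c14.png',cv2.resize(s[25:145,215:330],None,fx=5,fy=5,interpolation=cv2.INTER_CUBIC))
s=cv2.imread('pics/w11.png');cv2.imwrite('pics/c15.png',cv2.resize(s[0:80,215:330],None,fx=6,fy=6,interpolation=cv2.INTER_CUBIC))
s=cv2.imread('pics/scene0.png');cv2.imwrite('pics/c16.png',cv2.resize(s[225:270,200:260],None,fx=12,fy=12,interpolation=cv2.INTER_CUBIC))
s=cv2.imread('pics/side0.png');cv2.imwrite('pics/c17.png',cv2.resize(s[82:132,250:300],None,fx=12,fy=12,interpolation=cv2.INTER_CUBIC))
"
```

```text
(no output)
```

View pics/c14.png

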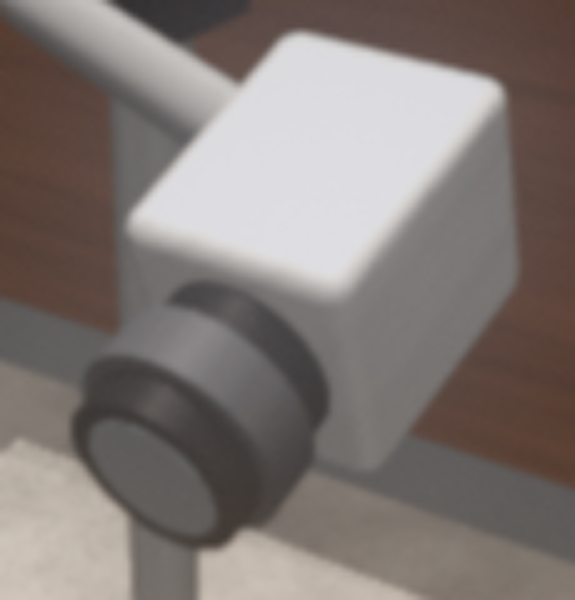

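View pics/c15.png

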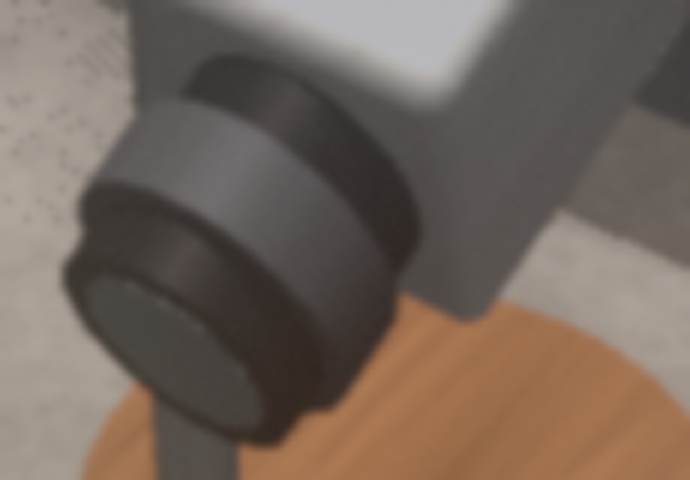

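View pics/c16.png

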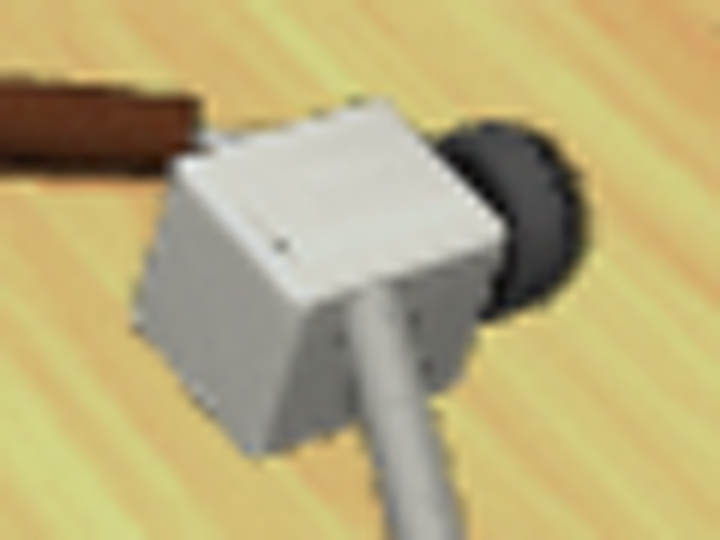

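View pics/c17.png

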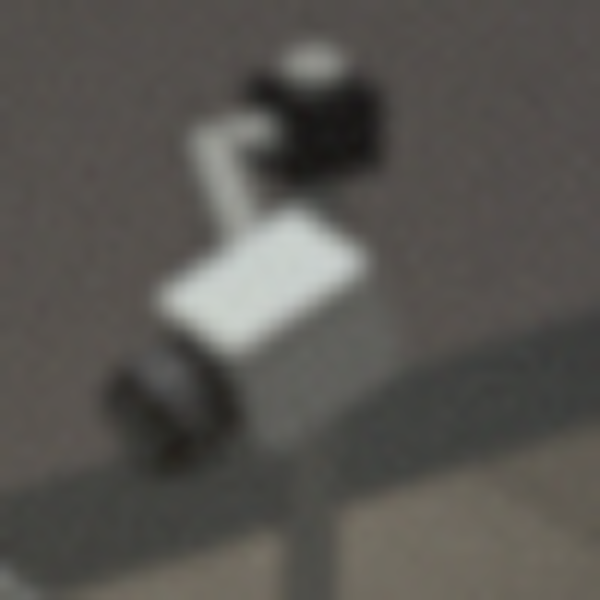

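```bash
cat > head.py <<'E'
from h import *
W12,W11,S,D=lm('w12'),lm('w11'),camera_model('scene'),camera_model('side')
def k(ox,oy,f): return lambda x,y:np.array([ox+(x+.5)/f-.5,oy+(y+.5)/f-.5])
k12,k11,ks,kd=k(215,25,5),k(215,0,6),k(200,225,12),k(250,82,12)
obs={'w12':(W12,[('L',k12(152,479)),('F++',k12(122,225)),('F-+',k12(347,300)),('B-+',k12(508,83)),('B++',k12(290,28)),('F--',k12(372,476)),('B--',k12(520,275))]),
'w11':(W11,[('L',k11(171,351)),('F-+',k11(432,104)),('F--',k11(470,322))]),
'scene':(S,[('B-+',ks(180,155)),('B++',ks(305,305)),('F++',ks(503,225)),('F-+',ks(378,98)),('B+-',ks(252,458)),('B--',ks(135,322))]),
'side':(D,[('F++',kd(152,298)),('F-+',kd(240,357)),('B-+',kd(372,262)),('B++',kd(295,203))])}
def axes(az,pi,ro=0):
    u=np.array([np.cos(az),np.sin(az),0]);x=np.cos(pi)*u+np.sin(pi)*np.array([0,0,1]);y=np.array([-np.sin(az),np.cos(az),0]);z=np.cross(x,y)
    return np.c_[x,y,z]@Ro.from_rotvec([ro,0,0]).as_matrix()
def pt(q,n,h=23):
    A=axes(q[3],q[4])
    if n=='L': return q[:3]
    sx=q[5] if n[0]=='F' else q[6]
    return q[:3]+A@np.array([sx,h*(1 if n[1]=='+' else -1),h*(1 if n[2]=='+' else -1)])
def fit(keys,fixpitch=True,wt={'scene':1,'side':1}):
    def f(v):
        q=v.copy()
        if fixpitch:q[4]=np.radians(20)
        return np.concatenate([wt.get(kk,1)*(proj(obs[kk][0],[pt(q,n)])[0]-uv) for kk in keys for n,uv in obs[kk][1]])
    r=least_squares(f,[758,209,303,.5,.35,35,90],x_scale=[5,5,5,.1,.1,5,5],loss='soft_l1'); return r.x,f(r.x)
if __name__=='__main__':
    for ks_ in (['w12'],['w12','w11'],['w12','w11','scene','side'],['scene','side','w11']):
        for fp in (True,False):
            q,r=fit(ks_,fp); print(ks_,fp,q,'rms',np.sqrt(np.mean(r**2)))
    q,r=fit(['w12','w11','scene','side']);print(r.reshape(-1,2))
E
python3 head.py
```

```text
['w12'] True [764.3   211.969 289.646  -0.02    1.353  32.527  89.216] rms 0.577581162292835
['w12'] False [764.248 211.933 289.687  -0.018   0.347  32.554  89.346] rms 0.5759121341858321
['w12', 'w11'] True [760.003 209.65  291.796  -0.023   0.747  31.909  88.645] rms 0.9998475512097883
['w12', 'w11'] False [760.016 209.64  291.766  -0.03    0.358  31.825  87.963] rms 0.9826260854378189
['w12', 'w11', 'scene', 'side'] True [752.173 203.688 299.293  -0.035   0.416  29.539  82.112] rms 1.2317081890793988
['w12', 'w11', 'scene', 'side'] False [753.53  204.544 297.981  -0.046   0.377  29.933  81.526] rms 1.1400967270655042
['scene', 'side', 'w11'] True [751.764 203.925 299.827  -0.028  -1.691  29.344  81.219] rms 0.8983460146416976
['scene', 'side', 'w11'] False [752.694 204.391 298.786  -0.028   0.377  29.742  81.427] rms 0.8002670216741502
[[-0.299 -0.22 ]
 [-2.386 -1.006]
 [-1.751 -1.251]
 [-0.226 -0.223]
 [-2.    -0.459]
 [ 0.686  2.442]
 [ 0.427  3.353]
 [ 0.325  0.206]
 [ 0.904 -0.484]
 [ 1.772  3.608]
 [-1.007 -0.077]
 [-0.447  0.083]
 [ 0.669  1.043]
 [ 0.015 -0.401]
 [-0.587  1.651]
 [-1.392  0.247]
 [-0.044  0.256]
 [-0.817 -0.093]
 [-0.347  0.053]
 [-0.689  0.589]]
```

```bash
python3 - <<'E'
from h import *
o=get_obs(); az=-.03;u=np.array([np.cos(az),np.sin(az),0]);k=np.array([0,0,1]);th=np.radians(35)
z=np.sin(th)*u-np.cos(th)*k; y=-(np.cos(th)*u+np.sin(th)*k)
rows(o['tool_pos'],o['tcp_rot'],[630,205,380],frame(y,z))
for n in ('w11','w12'):
    m=lm(n);R=cv2.Rodrigues(m['rvec'])[0];print(-R.T@m['tvec'])
E
```

```text
N 10 t [-0.244 -0.161 -0.015] w [-0.537  0.551  0.479]
[586.029  76.495 476.681]
[549.012  50.907 455.887]
```

Call:
drive_tool([
  {"hand": -0.2, "tx": -0.244, "ty": -0.161, "tz": -0.015, "wx": -0.537, "wy": 0.551, "wz": 0.479},
  {"hand": -0.2, "tx": -0.244, "ty": -0.161, "tz": -0.015, "wx": -0.537, "wy": 0.551, "wz": 0.479},
  {"hand": -0.2, "tx": -0.244, "ty": -0.161, "tz": -0.015, "wx": -0.537, "wy": 0.551, "wz": 0.479},
  {"hand": -0.2, "tx": -0.244, "ty": -0.161, "tz": -0.015, "wx": -0.537, "wy": 0.551, "wz": 0.479},
  {"hand": -0.2, "tx": -0.244, "ty": -0.161, "tz": -0.015, "wx": -0.537, "wy": 0.551, "wz": 0.479},
  {"hand": -0.2, "tx": -0.244, "ty": -0.161, "tz": -0.015, "wx": -0.537, "wy": 0.551, "wz": 0.479},
  {"hand": -0.2, "tx": -0.244, "ty": -0.161, "tz": -0.015, "wx": -0.537, "wy": 0.551, "wz": 0.479},
  {"hand": -0.2, "tx": -0.244, "ty": -0.161, "tz": -0.015, "wx": -0.537, "wy": 0.551, "wz": 0.479},
  {"hand": -0.2, "tx": -0.244, "ty": -0.161, "tz": -0.015, "wx": -0.537, "wy": 0.551, "wz": 0.479},
  {"hand": -0.2, "tx": -0.244, "ty": -0.161, "tz": -0.015, "wx": -0.537, "wy": 0.551, "wz": 0.479},
  {"hand": -0.2, "tx": 0, "ty": 0, "tz": 0, "wx": 0, "wy": 0, "wz": 0},
  {"hand": -0.2, "tx": 0, "ty": 0, "tz": 0, "wx": 0, "wy": 0, "wz": 0},
  {"hand": -0.2, "tx": 0, "ty": 0, "tz": 0, "wx": 0, "wy": 0, "wz": 0},
  {"hand": -0.2, "tx": 0, "ty": 0, "tz": 0, "wx": 0, "wy": 0, "wz": 0},
])

```text
time: 15.22
tool_pos: [614.6, 176.8, 355.0]
tcp_rot: [-2.404, 0.047, -1.372]
contact_force: [0.7, 0.1, -0.4]
grip_width: 55.0
```

```bash
python3 look.py w13 wrist
```

```text
15.2167 [614.577 176.793 354.957] [-2.404  0.047 -1.372] [0.117 0.146 1.688 0.164 0.579 1.404] [ 0.679  0.124 -0.419] 55.02597674087477
```

View pics/w13_b.png

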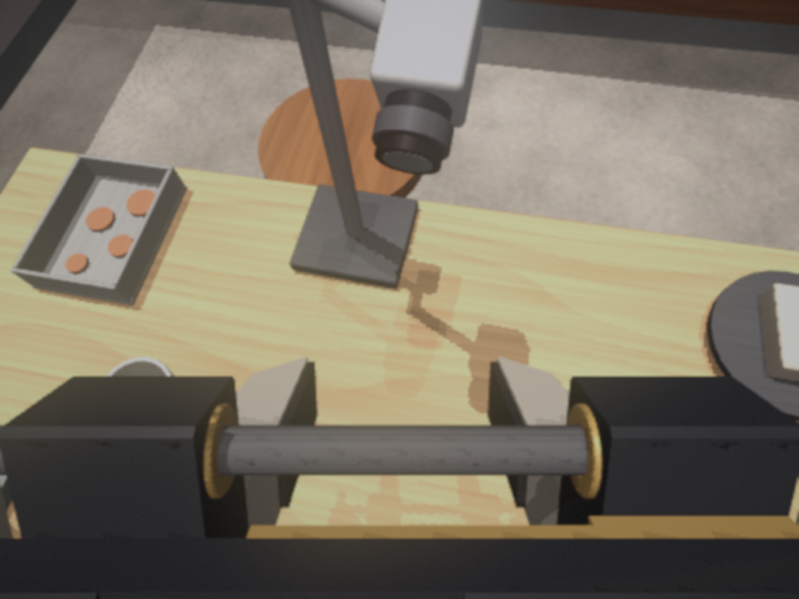

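```bash
python3 -c "
import cv2
s=cv2.imread('pics/w13.png');cv2.imwrite('pics/c18.png',cv2.resize(s[0:118,225:325],None,fx=5,fy=5,interpolation=cv2.INTER_CUBIC))
"
```

```text
(no output)
```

View pics/c18.png

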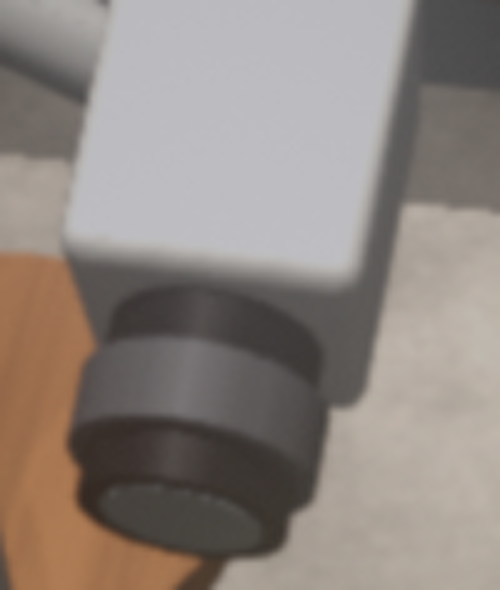

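```bash
cat > head2.py <<'E'
import head
from head import *
k13=k(225,0,5); W13=lm('w13')
obs['w13']=(W13,[('L',k13(182,518)),('F++',k13(62,246)),('F-+',k13(358,286)),('F--',k13(368,408))])
if __name__=='__main__':
    print('lens tri wrist',tri([obs[n][:1]+(obs[n][1][0][1],) for n in ('w11','w12','w13')]))
    for a,b in (('w11','w12'),('w11','w13'),('w12','w13')): print(a,b,tri([obs[n][:1]+(obs[n][1][0][1],) for n in (a,b)]))
    print('lens tri all',tri([obs[n][:1]+(obs[n][1][0][1],) for n in ('w11','w12','w13')]+[(S,head.ks(520,215)),(D,head.kd(160,405))]))
    for K in (['w12','w11','w13'],['w12','w13'],['w12','w11','w13','scene','side'],['scene','side']):
      for fp in (True,False):
        q,r=fit(K,fp); print(K,fp,q,'rms',np.sqrt(np.mean(r**2)))
    # per-point triangulation
    for n in ('F-+','F--','F++'):
        L=[(obs[v][0],dict(obs[v][1])[n]) for v in ('w11','w12','w13') if n in dict(obs[v][1])]
        print(n,tri(L),'all',tri(L+[(obs[v][0],dict(obs[v][1])[n]) for v in ('scene','side') if n in dict(obs[v][1])]))
E
python3 head2.py
```

```text
lens tri wrist [751.609 203.177 299.818]
w11 w12 [753.502 204.688 298.062]
w11 w13 [750.717 202.844 300.93 ]
w12 w13 [751.957 203.169 299.406]
lens tri all [754.353 203.691 301.406]
['w12', 'w11', 'w13'] True [753.119 203.826 298.227  -0.026  -0.107  29.764  83.445] rms 1.4620544872638914
['w12', 'w11', 'w13'] False [753.82  204.134 297.484  -0.045   0.384  30.111  81.909] rms 1.3626396765939663
['w12', 'w13'] True [753.62  203.452 297.557  -0.018   0.401  30.199  83.943] rms 1.2426291544846197
['w12', 'w13'] False [754.394 203.714 296.686  -0.037   0.386  30.408  82.301] rms 1.1620272658500055
['w12', 'w11', 'w13', 'scene', 'side'] True [752.008 203.278 299.397  -0.031   0.225  29.573  82.052] rms 1.2494801700880318
['w12', 'w11', 'w13', 'scene', 'side'] False [753.222 203.781 298.114  -0.04    0.38   29.955  81.386] rms 1.1484412861248126
['scene', 'side'] True [704.072 204.461 282.636  -0.028   0.35   81.487 131.707] rms 0.5785028325337314
['scene', 'side'] False [779.895 202.292 310.856  -0.032   0.326   0.128  50.319] rms 0.563175513974733
F-+ [772.679 180.327 329.443] all [772.62  180.029 329.83 ]
F-- [784.197 179.013 292.795] all [784.197 179.013 292.795]
F++ [773.294 223.935 330.413] all [772.07  223.405 331.948]
```

```bash
python3 - <<'E'
from h import *
o=get_obs(); print(o['tool_pos'])
rows(o['tool_pos'],o['tcp_rot'],[420,87,200],[np.pi,0,-2.012],16)
E
```

```text
[614.614 176.616 354.942]
N 16 t [0.199 0.365 0.104] w [-0.499  0.2    0.424]
```

Call:
drive_tool([
  {"hand": -0.6, "tx": 0.199, "ty": 0.365, "tz": 0.104, "wx": -0.5, "wy": 0.2, "wz": 0.424},
  {"hand": -0.6, "tx": 0.199, "ty": 0.365, "tz": 0.104, "wx": -0.5, "wy": 0.2, "wz": 0.424},
  {"hand": -0.6, "tx": 0.199, "ty": 0.365, "tz": 0.104, "wx": -0.5, "wy": 0.2, "wz": 0.424},
  {"hand": -0.6, "tx": 0.199, "ty": 0.365, "tz": 0.104, "wx": -0.5, "wy": 0.2, "wz": 0.424},
  {"hand": -0.6, "tx": 0.199, "ty": 0.365, "tz": 0.104, "wx": -0.5, "wy": 0.2, "wz": 0.424},
  {"hand": -0.6, "tx": 0.199, "ty": 0.365, "tz": 0.104, "wx": -0.5, "wy": 0.2, "wz": 0.424},
  {"hand": -0.6, "tx": 0.199, "ty": 0.365, "tz": 0.104, "wx": -0.5, "wy": 0.2, "wz": 0.424},
  {"hand": -0.6, "tx": 0.199, "ty": 0.365, "tz": 0.104, "wx": -0.5, "wy": 0.2, "wz": 0.424},
  {"hand": -0.6, "tx": 0.199, "ty": 0.365, "tz": 0.104, "wx": -0.5, "wy": 0.2, "wz": 0.424},
  {"hand": -0.6, "tx": 0.199, "ty": 0.365, "tz": 0.104, "wx": -0.5, "wy": 0.2, "wz": 0.424},
  {"hand": -0.6, "tx": 0.199, "ty": 0.365, "tz": 0.104, "wx": -0.5, "wy": 0.2, "wz": 0.424},
  {"hand": -0.6, "tx": 0.199, "ty": 0.365, "tz": 0.104, "wx": -0.5, "wy": 0.2, "wz": 0.424},
  {"hand": -0.6, "tx": 0.199, "ty": 0.365, "tz": 0.104, "wx": -0.5, "wy": 0.2, "wz": 0.424},
  {"hand": -0.6, "tx": 0.199, "ty": 0.365, "tz": 0.104, "wx": -0.5, "wy": 0.2, "wz": 0.424},
  {"hand": -0.6, "tx": 0.199, "ty": 0.365, "tz": 0.104, "wx": -0.5, "wy": 0.2, "wz": 0.424},
  {"hand": -0.6, "tx": 0.199, "ty": 0.365, "tz": 0.104, "wx": -0.5, "wy": 0.2, "wz": 0.424},
  {"hand": -0.6, "tx": 0, "ty": 0, "tz": 0, "wx": 0, "wy": 0, "wz": 0},
  {"hand": -0.6, "tx": 0, "ty": 0, "tz": 0, "wx": 0, "wy": 0, "wz": 0},
  {"hand": -0.6, "tx": 0, "ty": 0, "tz": 0, "wx": 0, "wy": 0, "wz": 0},
])

```text
time: 16.85
tool_pos: [421.2, 87.7, 201.2]
tcp_rot: [-3.141, 0.001, -2.011]
contact_force: [0.1, -1.0, 0.7]
grip_width: 73.4
```

```bash
python3 look.py w14 wrist
```

```text
16.85 [421.22   87.65  201.236] [-3.141  0.001 -2.011] [0.026 0.21  1.829 0.    1.102 2.037] [ 0.122 -0.994  0.674] 73.37341476901973
```

View pics/w14_b.png

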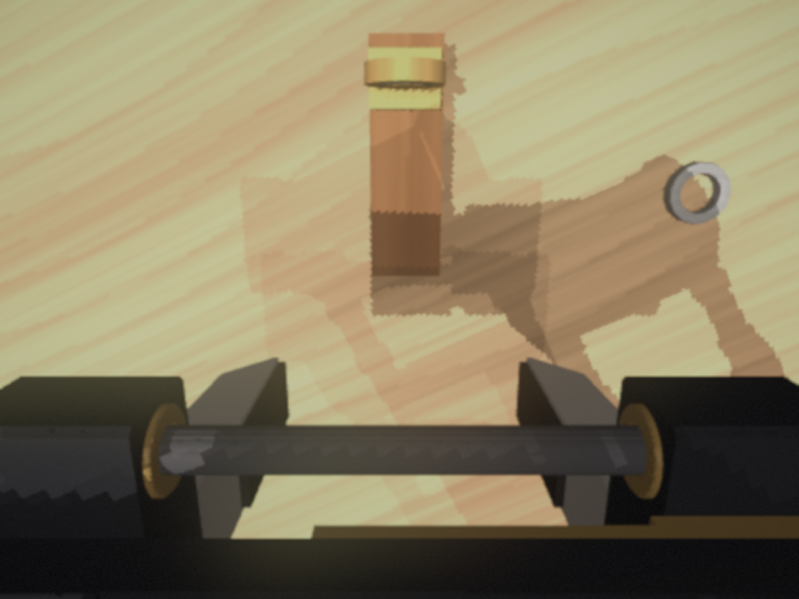

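```bash
python3 -c "
import cv2
s=cv2.imread('pics/w14.png');cv2.imwrite('pics/c19.png',cv2.resize(s[12:187,220:305],None,fx=3.4*1,fy=3.4,interpolation=cv2.INTER_CUBIC))
"
```

```text
(no output)
```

View pics/c19.png

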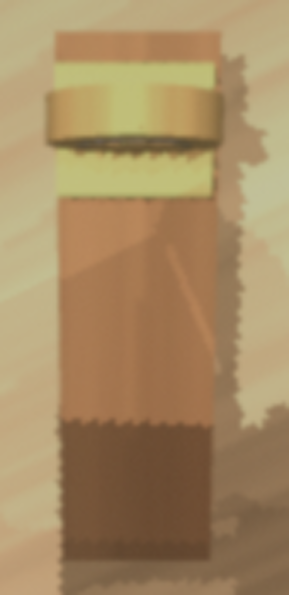

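```bash
python3 - <<'E'
from h import *
m=lm('w14'); k=lambda x,y:(220+(x+.5)/3.4-.5,12+(y+.5)/3.4-.5)
pts=np.array([k(*p) for p in [(54,31),(221,31),(211,541),(62,541)]])
loc=[(65,20,36),(65,-20,36),(-65,-20,36),(-65,20,36)]
x,r=fit_rect(m,pts,loc,[480,57,-.441]); print(x);print(r.ravel())
p2=np.array([k(*p) for p in [(56,62),(214,62),(213,196),(58,196)]])
l2=[(58,19,40),(58,-19,40),(28,-19,40),(28,19,40)]
y,r=fit_rect(m,p2,l2,[480,57,-.441]); print(y,r.ravel())
c,s=np.cos(x[2]),np.sin(x[2]); g=x[:2]-30*np.array([c,s]); print('grip',g)
o=get_obs(); rows(o['tool_pos'],o['tcp_rot'],[g[0],g[1],60],[np.pi,0,x[2]-np.pi/2],5)
rows(o['tool_pos'],o['tcp_rot'],[g[0],g[1],18.5],[np.pi,0,x[2]-np.pi/2],6)
E
```

```text
[482.336  56.006  -0.441]
[-0.196 -2.992  0.195 -3.001 -0.001  3.835 -0.001  3.823]
[480.2    57.492  -0.439] [-0.314  0.01   0.446 -0.094  0.064  0.007 -0.2    0.1  ]
grip [455.202  68.802]
N 5 t [ 0.013 -0.194  0.706] w [-0.001  0.001  0.001]
N 6 t [ 0.011 -0.162  0.762] w [-0.001  0.001  0.001]
```

```bash
python3 - <<'E'
from h import *
m=lm('w14'); k=lambda x,y:(220+(x+.5)/3.4-.5,12+(y+.5)/3.4-.5)
pts=np.array([k(*p) for p in [(54,31),(221,31),(211,561),(62,561),(56,62),(214,62),(213,196),(58,196)]])
loc=[(65,20,36),(65,-20,36),(-65,-20,36),(-65,20,36),(58,19,40),(58,-19,40),(28,-19,40),(28,19,40)]
x,r=fit_rect(m,pts,loc,[480,57,-.441]); print(x);print(r.ravel())
x,r=fit_rect(m,pts[:4],loc[:4],[480,57,-.441]); print(x);print(r.ravel())
E
```

```text
[480.303  57.207  -0.439]
[-0.563  0.255 -0.287  0.146 -0.158  0.419 -0.067  0.485 -0.051 -0.283
  0.72  -0.385  0.329 -0.268  0.055 -0.177]
[480.436  56.897  -0.441]
[-0.144 -0.138  0.144 -0.146 -0.04   0.19   0.041  0.178]
```

```bash
python3 - <<'E'
from h import *
o=get_obs(); print(o['tool_pos']);rows(o['tool_pos'],o['tcp_rot'],[453.3,69.8,70],[np.pi,0,-.440-np.pi/2],5)
E
```

```text
[421.194  87.716 201.273]
N 5 t [ 0.013 -0.183  0.656] w [-0.001  0.001 -0.001]
```

Call:
drive_tool([
  {"hand": -0.6, "tx": 0.013, "ty": -0.183, "tz": 0.656, "wx": 0, "wy": 0, "wz": 0},
  {"hand": -0.6, "tx": 0.013, "ty": -0.183, "tz": 0.656, "wx": 0, "wy": 0, "wz": 0},
  {"hand": -0.6, "tx": 0.013, "ty": -0.183, "tz": 0.656, "wx": 0, "wy": 0, "wz": 0},
  {"hand": -0.6, "tx": 0.013, "ty": -0.183, "tz": 0.656, "wx": 0, "wy": 0, "wz": 0},
  {"hand": -0.6, "tx": 0.013, "ty": -0.183, "tz": 0.656, "wx": 0, "wy": 0, "wz": 0},
  {"hand": -0.6, "tx": 0, "ty": 0, "tz": 0, "wx": 0, "wy": 0, "wz": 0},
  {"hand": -0.6, "tx": 0, "ty": 0, "tz": 0, "wx": 0, "wy": 0, "wz": 0},
  {"hand": -0.6, "tx": 0, "ty": 0, "tz": 0, "wx": 0, "wy": 0, "wz": 0},
])

```text
time: 17.57
tool_pos: [452.8, 70.0, 70.8]
tcp_rot: [-3.141, 0.0, -2.011]
contact_force: [-0.0, -0.5, 0.2]
grip_width: 73.3
```

```bash
python3 look.py w15 wrist;  python3 - <<'E'
from h import *
o=get_obs(); print(o['tool_pos']);rows(o['tool_pos'],o['tcp_rot'],[453.3,69.8,18],[np.pi,0,-.440-np.pi/2],4)
E
```

```text
17.5667 [452.769  69.97   70.817] [-3.141  0.    -2.011] [-0.014  0.449  1.919 -0.     0.774  1.997] [-0.017 -0.474  0.242] 73.33152639183668
[452.955  70.015  71.213]
N 4 t [ 0.    -0.002  0.333] w [-0.003  0.001 -0.002]
```

View pics/w15_b.png

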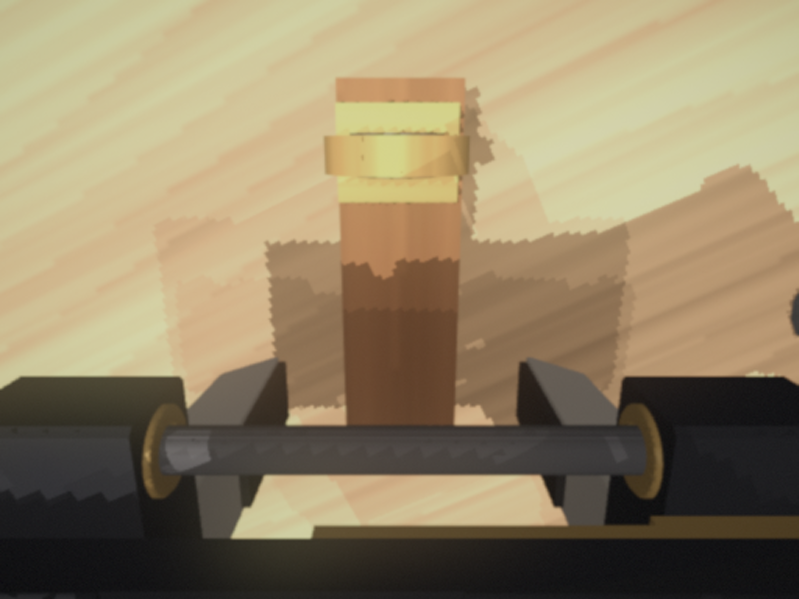

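Call:
drive_tool([
  {"hand": -0.6, "tx": 0, "ty": 0, "tz": 0.4, "wx": 0, "wy": 0, "wz": 0},
  {"hand": -0.6, "tx": 0, "ty": 0, "tz": 0.4, "wx": 0, "wy": 0, "wz": 0},
  {"hand": -0.6, "tx": 0, "ty": 0, "tz": 0.3, "wx": 0, "wy": 0, "wz": 0},
  {"hand": -0.6, "tx": 0, "ty": 0, "tz": 0.2, "wx": 0, "wy": 0, "wz": 0},
  {"hand": -0.6, "tx": 0, "ty": 0, "tz": 0, "wx": 0, "wy": 0, "wz": 0},
  {"hand": -0.6, "tx": 0, "ty": 0, "tz": 0, "wx": 0, "wy": 0, "wz": 0},
  {"hand": -0.6, "tx": 0, "ty": 0, "tz": 0, "wx": 0, "wy": 0, "wz": 0},
])

```text
time: 18.2
tool_pos: [452.8, 69.9, 18.7]
tcp_rot: [-3.141, 0.0, -2.012]
contact_force: [1.8, -0.6, 0.6]
grip_width: 73.4
```

Call:
drive_tool([
  {"hand": 1, "tx": 0, "ty": 0, "tz": 0, "wx": 0, "wy": 0, "wz": 0},
  {"hand": 1, "tx": 0, "ty": 0, "tz": 0, "wx": 0, "wy": 0, "wz": 0},
  {"hand": 1, "tx": 0, "ty": 0, "tz": 0, "wx": 0, "wy": 0, "wz": 0},
  {"hand": 1, "tx": 0, "ty": 0, "tz": 0, "wx": 0, "wy": 0, "wz": 0},
  {"hand": 1, "tx": 0, "ty": 0, "tz": 0, "wx": 0, "wy": 0, "wz": 0},
  {"hand": 1, "tx": 0, "ty": 0, "tz": 0, "wx": 0, "wy": 0, "wz": 0},
  {"hand": 1, "tx": 0, "ty": 0, "tz": 0, "wx": 0, "wy": 0, "wz": 0},
  {"hand": 1, "tx": 0, "ty": 0, "tz": 0, "wx": 0, "wy": 0, "wz": 0},
])

```text
time: 18.87
tool_pos: [452.1, 69.8, 17.8]
tcp_rot: [3.14, -0.001, -2.012]
contact_force: [-0.7, 0.7, 1.7]
grip_width: 40.1
```

```bash
python3 look.py w16 wrist
```

```text
18.8667 [452.13   69.846  17.752] [ 3.14  -0.001 -2.012] [-0.014  0.548  1.958 -0.     0.637  1.997] [-0.74   0.737  1.667] 40.138534159627774
```

Call:
drive_tool([
  {"hand": 1, "tx": 0, "ty": 0, "tz": -0.2, "wx": 0, "wy": 0, "wz": 0},
  {"hand": 1, "tx": 0, "ty": 0, "tz": -0.3, "wx": 0, "wy": 0, "wz": 0},
  {"hand": 1, "tx": 0, "ty": 0, "tz": -0.3, "wx": 0, "wy": 0, "wz": 0},
  {"hand": 1, "tx": 0, "ty": 0, "tz": -0.4, "wx": 0, "wy": 0, "wz": 0},
  {"hand": 1, "tx": 0, "ty": 0, "tz": -0.4, "wx": 0, "wy": 0, "wz": 0},
  {"hand": 1, "tx": 0, "ty": 0, "tz": 0, "wx": 0, "wy": 0, "wz": 0},
  {"hand": 1, "tx": 0, "ty": 0, "tz": 0, "wx": 0, "wy": 0, "wz": 0},
  {"hand": 1, "tx": 0, "ty": 0, "tz": 0, "wx": 0, "wy": 0, "wz": 0},
])

```text
time: 19.58
tool_pos: [451.5, 69.8, 81.0]
tcp_rot: [3.139, -0.001, -2.012]
contact_force: [0.3, -0.1, -1.6]
grip_width: 39.9
```

```bash
python3 look.py w17 wrist; python3 -c "
import cv2,numpy as np
f=lambda n:cv2.resize(cv2.imread('pics/%s.png'%n)[20:260,190:330],None,fx=2.5,fy=2.5,interpolation=cv2.INTER_CUBIC)
cv2.imwrite('pics/c20.png',np.hstack([f('w16'),f('w17')]))"
```

```text
19.5833 [451.505  69.796  81.041] [ 3.139 -0.001 -2.012] [-0.015  0.431  1.911 -0.     0.803  1.997] [ 0.303 -0.127 -1.605] 39.90932150463942
```

View pics/c20.png

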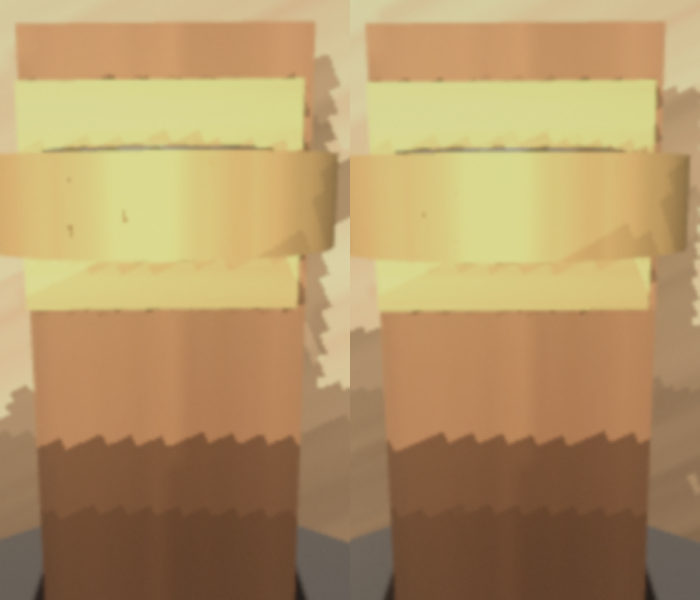

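```bash
cat > tgt.py <<'E'
from head import *
L=np.array([752.3,203.4,299.6]); A=axes(-.029,np.radians(20)); F=L-120*A[:,0]
d=np.array([-.3,-73.8,-41.25]); RT=Ro.from_matrix(np.c_[-A[:,1],-A[:,0],-A[:,2]]); PT=F-RT.apply(d)
if __name__=='__main__':
    print(F,PT,RT.as_euler('xyz'))
    o=get_obs(); p=o['tool_pos']
    w=PT-np.array([90,0,0])
    import sys
    if len(sys.argv)>1: rows(p,o['tcp_rot'],PT,RT)
    else:
        rows(p+[0,0,100],o['tcp_rot'],w,RT); rows(w,RT,PT,RT)
    dd=Ro.from_euler('xyz',o['tcp_rot']); print('disc now',p+dd.apply(d),'err F',p+dd.apply(d)-F,'ang deg',np.degrees((RT.inv()*dd).as_rotvec()))
E
python3 tgt.py
```

```text
[639.584 206.67  258.558] [584.358 207.972 194.554] [-2.793  0.    -1.6  ]
N 7 t [-0.521 -0.026 -0.04 ] w [ 0.569 -0.119 -0.667]
N 3 t [-0.022 -0.704  0.256] w [0. 0. 0.]
disc now [518.372  38.564 121.819] err F [-121.212 -168.106 -136.739] ang deg [-19.911   4.171  23.362]
```

```bash
python3 - <<'E'
from tgt import *
o=get_obs();p=o['tool_pos'];w=PT-np.array([90,0,0])
rows(p+[0,0,100],o['tcp_rot'],w,RT,10)
E
```

```text
N 10 t [-0.365 -0.021 -0.027] w [ 0.398 -0.083 -0.467]
```

Call:
drive_tool([
  {"hand": 1, "tx": 0, "ty": 0, "tz": -0.3, "wx": 0, "wy": 0, "wz": 0},
  {"hand": 1, "tx": 0, "ty": 0, "tz": -0.4, "wx": 0, "wy": 0, "wz": 0},
  {"hand": 1, "tx": 0, "ty": 0, "tz": -0.5, "wx": 0, "wy": 0, "wz": 0},
  {"hand": 1, "tx": 0, "ty": 0, "tz": -0.5, "wx": 0, "wy": 0, "wz": 0},
  {"hand": 1, "tx": 0, "ty": 0, "tz": -0.5, "wx": 0, "wy": 0, "wz": 0},
  {"hand": 1, "tx": 0, "ty": 0, "tz": -0.3, "wx": 0, "wy": 0, "wz": 0},
  {"hand": 1, "tx": 0, "ty": 0, "tz": 0, "wx": 0, "wy": 0, "wz": 0},
])

```text
time: 20.22
tool_pos: [453.3, 69.8, 183.0]
tcp_rot: [-3.14, 0.001, -2.012]
contact_force: [0.8, 0.4, -2.4]
grip_width: 40.1
```

Call:
drive_tool([
  {"hand": 1, "tx": -0.365, "ty": -0.021, "tz": -0.027, "wx": 0.398, "wy": -0.083, "wz": -0.467},
  {"hand": 1, "tx": -0.365, "ty": -0.021, "tz": -0.027, "wx": 0.398, "wy": -0.083, "wz": -0.467},
  {"hand": 1, "tx": -0.365, "ty": -0.021, "tz": -0.027, "wx": 0.398, "wy": -0.083, "wz": -0.467},
  {"hand": 1, "tx": -0.365, "ty": -0.021, "tz": -0.027, "wx": 0.398, "wy": -0.083, "wz": -0.467},
  {"hand": 1, "tx": -0.365, "ty": -0.021, "tz": -0.027, "wx": 0.398, "wy": -0.083, "wz": -0.467},
  {"hand": 1, "tx": -0.365, "ty": -0.021, "tz": -0.027, "wx": 0.398, "wy": -0.083, "wz": -0.467},
  {"hand": 1, "tx": -0.365, "ty": -0.021, "tz": -0.027, "wx": 0.398, "wy": -0.083, "wz": -0.467},
  {"hand": 1, "tx": -0.365, "ty": -0.021, "tz": -0.027, "wx": 0.398, "wy": -0.083, "wz": -0.467},
  {"hand": 1, "tx": -0.365, "ty": -0.021, "tz": -0.027, "wx": 0.398, "wy": -0.083, "wz": -0.467},
  {"hand": 1, "tx": -0.365, "ty": -0.021, "tz": -0.027, "wx": 0.398, "wy": -0.083, "wz": -0.467},
  {"hand": 1, "tx": 0, "ty": 0, "tz": 0, "wx": 0, "wy": 0, "wz": 0},
  {"hand": 1, "tx": 0, "ty": 0, "tz": 0, "wx": 0, "wy": 0, "wz": 0},
  {"hand": 1, "tx": 0, "ty": 0, "tz": 0, "wx": 0, "wy": 0, "wz": 0},
])

```text
time: 21.3
tool_pos: [494.6, 207.7, 194.0]
tcp_rot: [-2.794, -0.001, -1.601]
contact_force: [0.5, -0.6, -2.3]
grip_width: 39.9
```

```bash
python3 tgt.py 1; python3 look.py sc18 scene; python3 look.py sd18 side; python3 -c "
import cv2,numpy as np
f=lambda n,r,c:cv2.resize(cv2.imread('pics/%s.png'%n)[r:r+150,c:c+130],None,fx=3,fy=3,interpolation=cv2.INTER_CUBIC)
cv2.imwrite('pics/c21.png',np.hstack([f('sc18',150,190),f('sd18',75,180)]))"
```

```text
[639.584 206.67  258.558] [584.358 207.972 194.554] [-2.793  0.    -1.6  ]
N 3 t [-0.025 -0.704  0.25 ] w [ 0.005 -0.005 -0.002]
disc now [549.951 206.377 257.913] err F [-89.633  -0.293  -0.644] ang deg [-0.072  0.074  0.024]
21.3 [494.643 207.658 193.98 ] [-2.794 -0.001 -1.601] [ 0.322  0.266  1.832 -0.18   0.723  2.038] [ 0.526 -0.564 -2.274] 39.90804013179315
21.35 [494.953 207.47  194.297] [-2.793 -0.001 -1.601] [ 0.322  0.266  1.832 -0.18   0.723  2.039] [ 0.444 -0.311 -1.853] 39.70087885145713
```

View pics/c21.png

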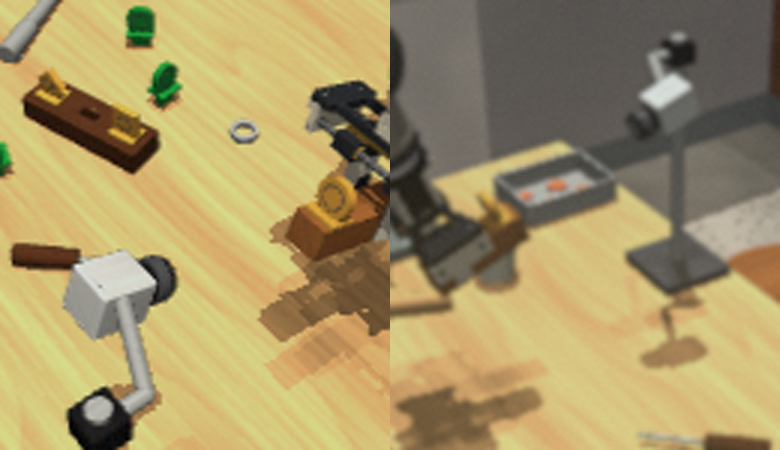

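Looks right. Advance to the focus.

Call:
drive_tool([
  {"hand": 1, "tx": -0.01, "ty": -0.35, "tz": 0.127, "wx": 0, "wy": 0, "wz": 0},
  {"hand": 1, "tx": -0.01, "ty": -0.35, "tz": 0.127, "wx": 0, "wy": 0, "wz": 0},
  {"hand": 1, "tx": -0.01, "ty": -0.35, "tz": 0.127, "wx": 0, "wy": 0, "wz": 0},
  {"hand": 1, "tx": -0.01, "ty": -0.35, "tz": 0.127, "wx": 0, "wy": 0, "wz": 0},
  {"hand": 1, "tx": -0.01, "ty": -0.35, "tz": 0.127, "wx": 0, "wy": 0, "wz": 0},
  {"hand": 1, "tx": -0.01, "ty": -0.35, "tz": 0.127, "wx": 0, "wy": 0, "wz": 0},
  {"hand": 1, "tx": 0, "ty": 0, "tz": 0, "wx": 0, "wy": 0, "wz": 0},
  {"hand": 1, "tx": 0, "ty": 0, "tz": 0, "wx": 0, "wy": 0, "wz": 0},
  {"hand": 1, "tx": 0, "ty": 0, "tz": 0, "wx": 0, "wy": 0, "wz": 0},
  {"hand": 1, "tx": 0, "ty": 0, "tz": 0, "wx": 0, "wy": 0, "wz": 0},
])

```text
time: 22.23
tool_pos: [583.8, 207.7, 195.2]
tcp_rot: [-2.792, -0.0, -1.6]
contact_force: [0.2, -0.3, -2.5]
grip_width: 39.8
```

```bash
python3 tgt.py 1; python3 look.py sc19 scene; python3 look.py sd19 side; python3 look.py w19 wrist;python3 tgt.py 1; python3 -c "
import cv2,numpy as np
f=lambda n,r,c:cv2.resize(cv2.imread('pics/%s.png'%n)[r:r+75,c:c+65],None,fx=6,fy=6,interpolation=cv2.INTER_CUBIC)
cv2.imwrite('pics/c22.png',np.hstack([f('sc19',205,215),f('sd19',80,230)]))"
```

```text
[639.584 206.67  258.558] [584.358 207.972 194.554] [-2.793  0.    -1.6  ]
N 1 t [-0.007 -0.007  0.021] w [-0.008 -0.007 -0.002]
disc now [638.981 206.404 259.291] err F [-0.603 -0.266  0.733] ang deg [0.039 0.034 0.012]
22.2333 [583.798 207.694 195.25 ] [-2.792 -0.    -1.6  ] [ 0.268  0.401  1.623 -0.143  0.787  1.952] [ 0.157 -0.273 -2.548] 39.766778659718135
22.2833 [583.891 207.83  195.447] [-2.791 -0.    -1.6  ] [ 0.268  0.401  1.623 -0.143  0.787  1.952] [-0.292  0.688 -2.14 ] 39.8433250634047
22.3333 [584.016 207.938 195.591] [-2.791 -0.    -1.6  ] [ 0.268  0.401  1.623 -0.143  0.787  1.952] [ 0.065 -0.301 -2.199] 39.87932950369836
[639.584 206.67  258.558] [584.358 207.972 194.554] [-2.793  0.    -1.6  ]
N 1 t [-0.     0.004  0.028] w [-0.019 -0.002  0.001]
disc now [639.25  206.693 259.758] err F [-0.334  0.023  1.2  ] ang deg [ 0.094  0.012 -0.005]
```

View pics/c22.png

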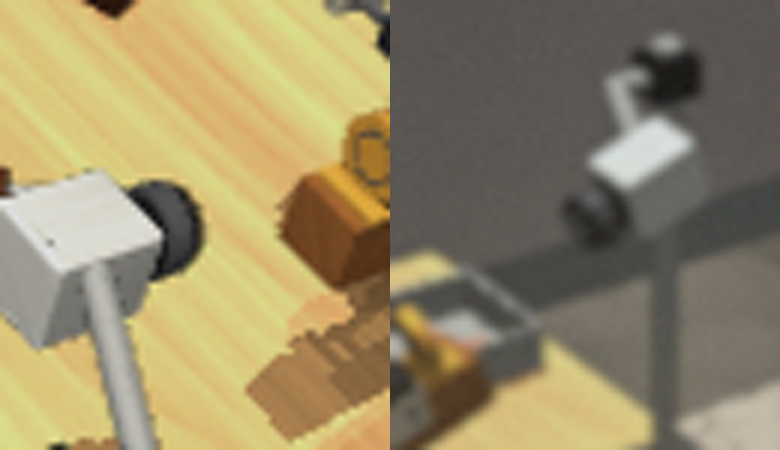

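View pics/w19_b.png

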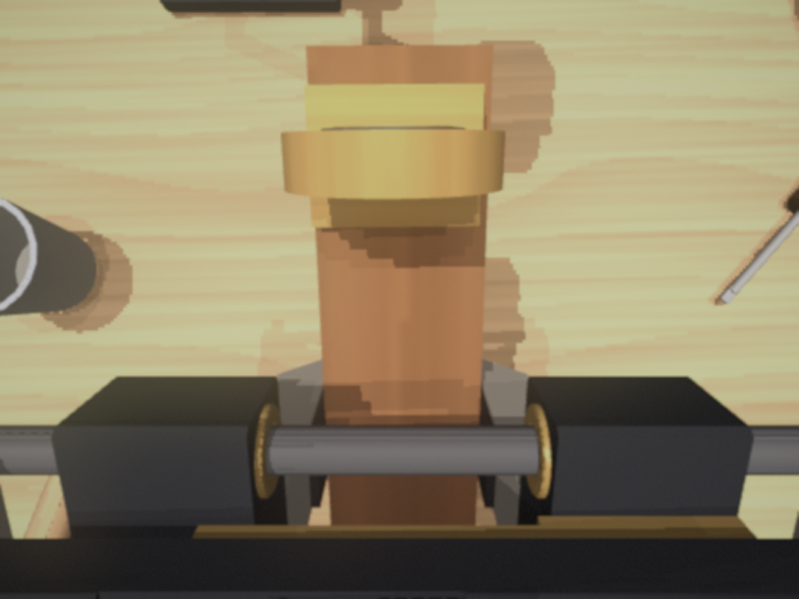

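```bash
python3 - <<'E'
from tgt import *
o=get_obs(); dd=Ro.from_euler('xyz',o['tcp_rot']); C=o['tool_pos']+dd.apply(d)
M=dd.as_matrix(); bx,by,bz=-M[:,1],-M[:,0],-M[:,2]
t=np.linspace(0,2*np.pi,40)
rim=[C+s*5*bx+20*(np.cos(a)*by+np.sin(a)*bz) for s in (1,-1) for a in t]
S0=C-23*bz-43*bx
blk=[S0+x*bx+y*by+z*bz for x in(65,-65) for y in (20,-20) for z in (0,-36)]
q=np.r_[L,-.029,np.radians(20),30,83]
hd=[pt(q,a+b+c) for a in 'FB' for b in '+-' for c in '+-']
for n,m,(r,c) in (('sc19',S,(200,210)),('sd19',D,(85,215))):
    im=cv2.imread(f'pics/{n}.png')[r:r+80,c:c+85]; f=7
    im=cv2.resize(im,None,fx=f,fy=f,interpolation=cv2.INTER_CUBIC)
    for P,col in ((rim,(0,0,255)),(blk,(255,0,0)),(hd,(0,255,0)),([L,F,L-60*A[:,0]],(255,0,255))):
        for u,v in proj(m,P): cv2.circle(im,(int((u-c+.5)*f),int((v-r+.5)*f)),2,col,-1)
    cv2.imwrite(f'pics/ov_{n}.png',im)
E
```

```text
(no output)
```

View pics/ov_sc19.png

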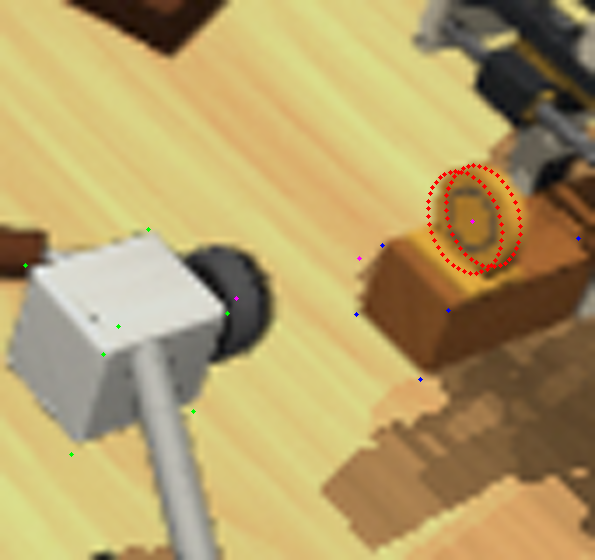

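View pics/ov_sd19.png

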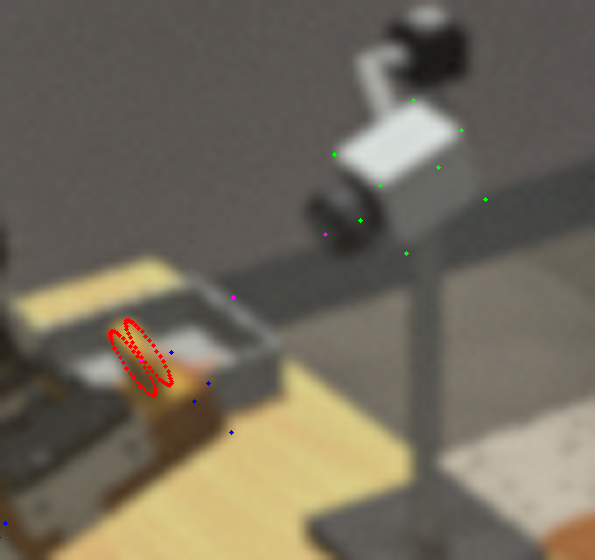

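```bash
python3 - <<'E'
import cv2,numpy as np
s=cv2.imread('pics/sd19.png')[120:165,215:255]; a=cv2.resize(s,None,fx=12,fy=12,interpolation=cv2.INTER_CUBIC)
cv2.imwrite('pics/c23.png',cv2.convertScaleAbs(a,alpha=1.5,beta=10))
s=cv2.imread('pics/sc19.png')[215:262,255:305]; a=cv2.resize(s,None,fx=12,fy=12,interpolation=cv2.INTER_CUBIC)
cv2.imwrite('pics/c24.png',a)
E
```

```text
(no output)
```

View pics/c23.png

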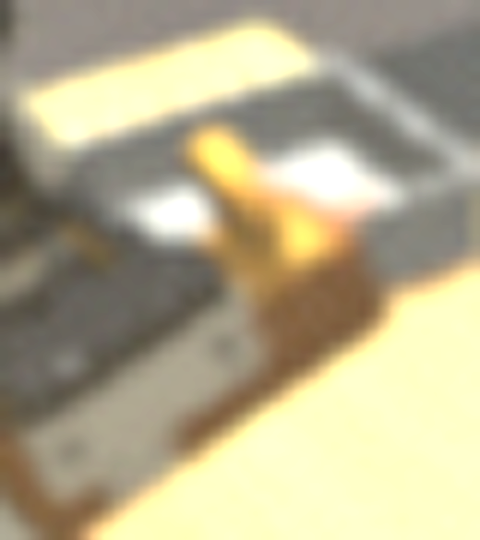

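View pics/c24.png

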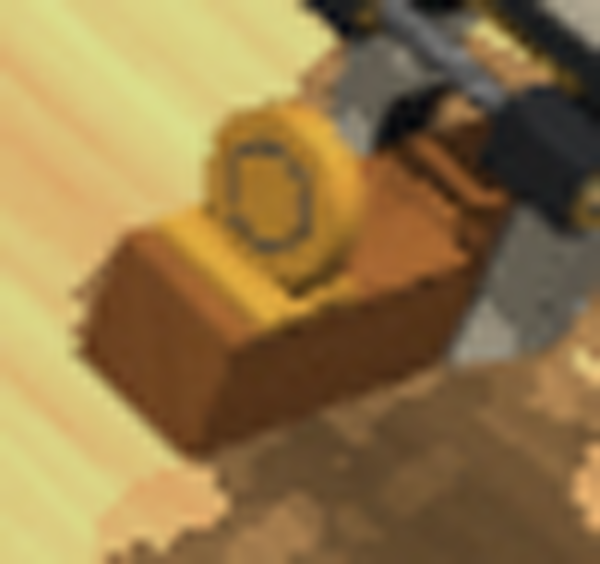

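Call:
drive_tool([
  {"hand": 1, "tx": 0, "ty": 0, "tz": 0.02, "wx": 0, "wy": 0, "wz": 0},
  {"hand": 1, "tx": 0, "ty": 0, "tz": 0, "wx": 0, "wy": 0, "wz": 0},
  {"hand": 1, "tx": 0, "ty": 0, "tz": 0, "wx": 0, "wy": 0, "wz": 0},
  {"hand": 1, "tx": 0, "ty": 0, "tz": 0, "wx": 0, "wy": 0, "wz": 0},
  {"hand": 1, "tx": 0, "ty": 0, "tz": 0, "wx": 0, "wy": 0, "wz": 0},
  {"hand": 1, "tx": 0, "ty": 0, "tz": 0, "wx": 0, "wy": 0, "wz": 0},
])

```text
time: 22.88
tool_pos: [584.8, 208.0, 194.7]
tcp_rot: [-2.791, -0.0, -1.6]
contact_force: [0.2, 1.3, -1.7]
grip_width: 39.9
```

```bash
python3 tgt.py 1; python3 look.py w20 wrist; python3 - <<'E'
from tgt import *
# disc-top & shoulder check in wrist image: predicted corners of shoulder vs seen in w20
o=get_obs(); m=lm('w20'); dd=Ro.from_euler('xyz',o['tcp_rot'])
C=o['tool_pos']+dd.apply(d);M=dd.as_matrix();bx,by,bz=-M[:,1],-M[:,0],-M[:,2]
print(proj(m,[C-19*bz+a*15*bx+b*19*by for a in(1,-1) for b in (1,-1)]+[C-23*bz+22*bx+b*20*by for b in (1,-1)])*1.56)
E
```

```text
[639.584 206.67  258.558] [584.358 207.972 194.554] [-2.793  0.    -1.6  ]
N 1 t [ 0.     0.013 -0.   ] w [-0.019 -0.003 -0.   ]
disc now [639.968 206.686 258.827] err F [0.384 0.016 0.269] ang deg [0.095 0.016 0.   ]
22.8833 [584.847 207.974 194.732] [-2.791 -0.    -1.6  ] [ 0.268  0.403  1.622 -0.143  0.785  1.952] [ 0.226  1.335 -1.723] 39.943193080807646
[[303.374  76.681]
 [486.829  76.56 ]
 [310.312 221.618]
 [480.974 221.537]
 [300.248  43.169]
 [490.163  43.035]]
```

View pics/w20_b.png

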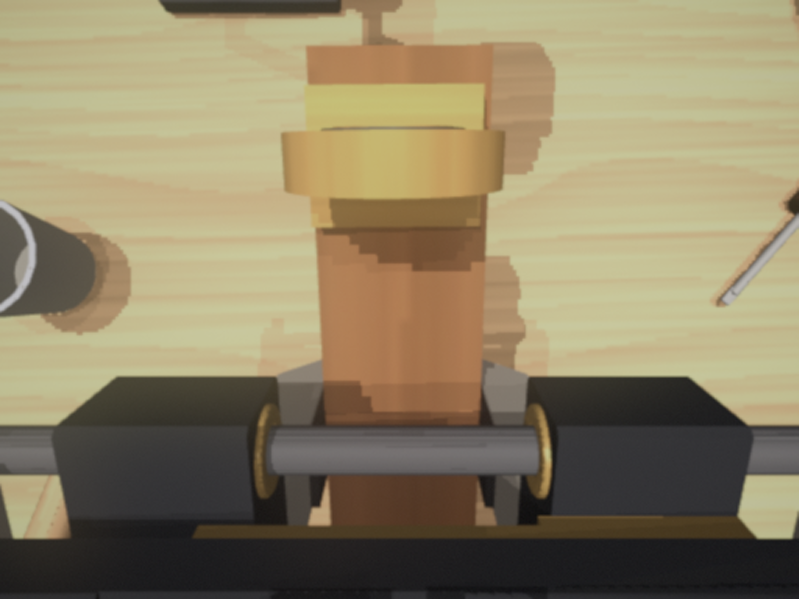

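Call:
drive_tool([
  {"hand": 1, "tx": 0, "ty": -0.015, "tz": 0, "wx": 0, "wy": 0, "wz": 0},
  {"hand": 1, "tx": 0, "ty": 0, "tz": 0, "wx": 0, "wy": 0, "wz": 0},
  {"hand": 1, "tx": 0, "ty": 0, "tz": 0, "wx": 0, "wy": 0, "wz": 0},
  {"hand": 1, "tx": 0, "ty": 0, "tz": 0, "wx": 0, "wy": 0, "wz": 0},
  {"hand": 1, "tx": 0, "ty": 0, "tz": 0, "wx": 0, "wy": 0, "wz": 0},
  {"hand": 1, "tx": 0, "ty": 0, "tz": 0, "wx": 0, "wy": 0, "wz": 0},
])

```text
time: 23.43
tool_pos: [585.4, 207.9, 194.9]
tcp_rot: [-2.791, -0.0, -1.6]
contact_force: [0.9, -0.5, -2.5]
grip_width: 39.8
```

```bash
python3 tgt.py 1; python3 -c "
from plant import *
print(get_obs()['dq'],get_obs()['grip_width']); print(close_job())"
```

```text
[639.584 206.67  258.558] [584.358 207.972 194.554] [-2.793  0.    -1.6  ]
N 1 t [-0.     0.028  0.   ] w [-0.019 -0.004 -0.001]
disc now [640.537 206.633 259.038] err F [ 0.953 -0.036  0.48 ] ang deg [0.094 0.018 0.003]
[-0.00176562 -0.00024531 -0.00058068  0.00020608  0.00093054 -0.00208574] 39.84520896229373
the job is handed in; nothing more can be done
None
```

I took the round medallion from the middle of the stand and pressed it home in the block's socket. Then I gripped the block by its plain end and am holding the medallion at the focus point in front of the lens. I handed the job in at 23.4 s.

- **Seating:** An 18 N push moved the piece no further, at the height expected for fully home. The shoulder looked flush on the block.
- **Grip:** The fingers stood 39.8 mm apart on the 40 mm block. The wrist pictures before and after the lift showed no slip.
- **Position at the lens:** By arm pose and wrist pictures, the disc's centre is within about 1 mm of my estimate of the focus and within about 0.1° of square to it. That estimate itself is uncertain by roughly 2–3 mm and 1°: single-view fits of the head disagreed by up to about 12 mm in lens position, so I used the multi-view result.
- **Where checks disagreed:** The last wrist picture put the medallion about 1.5–2 mm further towards the gripper than my model. I moved it about 1 mm towards the lens to offset that, but took no picture afterwards. The scene and side pictures agreed with the modelled pose to about 1 pixel, which is 3–4 mm there.
- **Everything else:** The square and diamond pieces were still in the stand when last seen, just before the final approach. I saw no sign that anything else had been touched.

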